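# Lay out the parts for the ring bender

### The arm

A 6-joint arm with a two-finger parallel gripper is mounted at the origin on a cart in front of the work surface, level with it; the furniture and walls round the work are solid. World frame = base frame: x ahead of the robot, y to its left, z up, the work surface at z = 0. Lengths are in mm, angles in rad, forces in N, time in s.
With the tool pointing down it reaches from about 225 to 725 mm from the base axis. Payload 3.1 kg.
Tool frame: the origin (TCP) lies on the centre line of the jaws, within the pads' length; the fingertips stand 25 mm ahead of it and the grasp point (between the pads) lies 6 mm ahead of it; z points along the fingers, y is the direction in which the jaws open and shut (so a half turn about z gives the same grasp; the last joint's range is limited). The gripper opens to 85 mm and grips with 20 to 120 N. Pads are 22 mm wide; open, the fingers measure 114 mm over their backs; the gripper's body (76 mm by 85 mm) begins 54 mm behind the grasp point. The pads swing forward as they close: fully open they stand 13 mm farther back than shut.
Start: joints at [1.148, 0.048, 0.099, 1.622, 0, 1.443], TCP at [152.545, 502.342, 225.112] pointing down, gripper open.
Joint ranges: [-2.91, 2.91], [-0.99, 1.94], [-1.21, 1.42], [-2.12, 2.29], [-1.49, 1.47], [-3.14, 3.14]. Speed limits (rad/s): [2.79, 2.79, 3.14, 3.14, 3.14, 3.14].

### API

Orientations are given as a unit quaternion [w, x, y, z].
In Python, from workcell import robot gives the robot as it stands.
- The arm moves only by the tool arm_command, never from a script. Its argument "targets" is a list of rows, each a list of 7 numbers: the shift along the tool's x, y, z in mm, then the turn, a rotation vector about the tool's x, y, z in rad, then the closure, from -1 (fully open) to 1 (shut), so that 0 is half open. A call has 1 to 8 rows; each row is the pose to reach, as a shift and turn from the pose measured when the call began, along the tool's axes at that moment; what a row does not reach only later rows make up. A row lasts 1/8 s, in which the tool goes at most 62.5 mm and 10.7 degrees, less where a joint would pass 70% of its speed; a pose out of reach is approached as far as the arm can. A call with a gripper value outside its range is refused whole. The fingers move at their own pace and stop on an object; the grip force is fixed at half the most. Time passes only in rows, so rows that repeat a pose let the fingers close. It gives the time, the measured TCP pose, the force and the opening at its end, in the units of the state.
- robot.observe(): the state, without advancing time (a new reading comes with each control period).
- robot.capture(name): name is "scene" or "top"; returns a dict with "image" (400x640x3 uint8, blue, green, red), "intrinsics" (3x3 intrinsics, pixels), "k1" (the pictures are not rectified: a ray, as slopes to the right and down, at radius r is drawn at 1 + k1 r^2 times it, then the intrinsics apply), "R" (3x3) and "t" (3): a world point X has camera coordinates R X + t. Camera axes: x right, y down, z forward; pixel columns grow to the right and rows downward; lengths in mm; the calibration is good to about 2 mm. A picture is of the moment at which its call begins. There is no depth.
- robot.finish_job(): hands the job in, once; it reports no verdict.
The state is a dict: "time": time; "joint_positions": joint angles; "joint_velocities": joint speeds; "effort": joint torques, N m; "position": TCP position; "eef_rot": TCP orientation; "ft_force": force on the tool from outside, world axes, zero at the start; "torque": the same for the moment, N m; "width": opening from 0.0 (shut) to 1.0 (fully open).
Only numpy, scipy, OpenCV 4.12 (cv2) and the standard library are available. Lean on these libraries where they do the work, as an engineer would, in place of code of your own. Each camera call takes 0.05 s, during which the arm holds its last target.

### The job

Lay out the parts for assembling the ring bender: find the forming die, which is in one of the two lidded tool boxes (open them one at a time, never both at once), set it down on the middle of the steel bench block, and leave both boxes fully shut. Pick all the parts out of the compartments of the grey bin and put every hexagonal nut in the square tray and every rectangular clamp block in the oblong tray, resting on the tray's floor. Leave everything else where it lies.

Things in the scene. Friction and masses are not known exactly. Their poses are not given: they have to be found in the camera images.
- die_mid (a point): the forming die: a steel saddle 40 mm long (its x), 22 mm wide (y), 22 mm high (z), flat-bottomed with a half-round ridge along its length, 90 g. Given at its centre, 11 mm above its underside. It lies in one of the two boxes, its length roughly from front to back.
- die: the same die, at the centre of its underside.
- box_a_floor (a point): centre of the inner floor (4 mm above the bench) of one of two alike open-topped wooden tool boxes, fixed, 94 x 104 mm outside (x, y) and 34 mm high, 4 mm walls, closed by a hinged lid; x points from the front (robot) side to the hinge side, y to the left.
- box_a_lid (a joint): lid hinge of that box in rad: 0 shut, grows as the lid opens upward and away from the robot, to 1.9 at most; the hinge is stiff, so the lid stays at whatever angle it is left.
- box_a_lid_handle (a point): grip point of the brass knob on that lid's top. The knob is round: a head 28 mm across and about 14 mm high on a 13 mm neck; the grip point lies in the head, 35 mm above the lid's top face, 64 mm from the hinge line towards the front, and 41 mm above the hinge line when shut (the lid, 6 mm thick, runs 94 mm from the hinge line to its free front edge).
- box_a_lid_hinge (a point): middle of that lid's hinge line, on the far rim of its box, 47 mm behind the box's middle and 34.5 mm above the bench; the line runs along the box's y. A vertical tool whose fingers close along that line can hold the knob while the lid turns; the knob pivots between them.
- box_b_floor (a point): centre of the inner floor (4 mm above the bench) of one of two alike open-topped wooden tool boxes, fixed, 94 x 104 mm outside (x, y) and 34 mm high, 4 mm walls, closed by a hinged lid; x points from the front (robot) side to the hinge side, y to the left.
- box_b_lid (a joint): lid hinge of that box in rad: 0 shut, grows as the lid opens upward and away from the robot, to 1.9 at most; the hinge is stiff, so the lid stays at whatever angle it is left.
- box_b_lid_handle (a point): grip point of the brass knob on that lid's top. The knob is round: a head 28 mm across and about 14 mm high on a 13 mm neck; the grip point lies in the head, 35 mm above the lid's top face, 64 mm from the hinge line towards the front, and 41 mm above the hinge line when shut (the lid, 6 mm thick, runs 94 mm from the hinge line to its free front edge).
- box_b_lid_hinge (a point): middle of that lid's hinge line, on the far rim of its box, 47 mm behind the box's middle and 34.5 mm above the bench; the line runs along the box's y. A vertical tool whose fingers close along that line can hold the knob while the lid turns; the knob pivots between them.
- bin: grey parts bin, fixed, 148 x 240 mm (x, y), with 12 mm high, 3 mm thick walls and dividers and a 3 mm floor: two rows of three compartments, about 70 x 76 mm (x, y) each. Origin at the centre of its underside, on the bench.
- square_tray: square aluminium tray, fixed, 100 x 100 mm outside, walls 3 mm thick and 16 mm high, floor 3 mm thick; for the nuts. Origin at the centre of its underside, on the bench.
- oblong_tray: oblong aluminium tray, fixed, 80 mm (x) by 130 mm (y) outside, walls 3 mm thick and 16 mm high, floor 3 mm thick; for the clamp blocks. Origin at the centre of its underside, on the bench.
- bench_block_top (a point): centre of the top face (18 mm above the bench) of a square steel bench block, fixed, 66 x 66 x 18 mm.
- nut_1_mid (a point): a hexagonal steel coupling nut, 19 mm across flats (22 mm over corners), 24 mm tall, 45 g, with a dark bore in its top; may be absent (None). Given at its centre (12 mm above its underside when upright); its z axis runs along the bore, its y axis is square to one pair of flats (the others every 60 degrees).
- nut_2_mid (a point): a hexagonal steel coupling nut, 19 mm across flats (22 mm over corners), 24 mm tall, 45 g, with a dark bore in its top; may be absent (None). Given at its centre (12 mm above its underside when upright); its z axis runs along the bore, its y axis is square to one pair of flats (the others every 60 degrees).
- nut_3_mid (a point): a hexagonal steel coupling nut, 19 mm across flats (22 mm over corners), 24 mm tall, 45 g, with a dark bore in its top; may be absent (None). Given at its centre (12 mm above its underside when upright); its z axis runs along the bore, its y axis is square to one pair of flats (the others every 60 degrees).
- block_1_mid (a point): a plain rectangular steel clamp block, 30 x 16 x 24 mm (its own x, y, z; z up at the start), 60 g, with two small dark dots on top; may be absent (None). Given at its centre (12 mm above its underside when upright).
- block_2_mid (a point): a plain rectangular steel clamp block, 30 x 16 x 24 mm (its own x, y, z; z up at the start), 60 g, with two small dark dots on top; may be absent (None). Given at its centre (12 mm above its underside when upright).
- block_3_mid (a point): a plain rectangular steel clamp block, 30 x 16 x 24 mm (its own x, y, z; z up at the start), 60 g, with two small dark dots on top; may be absent (None). Given at its centre (12 mm above its underside when upright).
- wax_slab: bystander: a wax slab, 56 x 34 x 18 mm, in the box that does not hold the die; origin at its underside.
- snips: bystander, fixed: a pair of snips, 120 mm long, 30 mm wide, 13 mm high, lying on the bench at the right front.
- pin_vise: bystander: a slim steel pin vise, 125 mm long, 12 mm thick, lying on the bench at the right back.

How it is judged:
By the outcome, as a careful person would: the job done as asked, in the order asked, and still so for the second after the job is handed in, with the robot touching nothing.
Of nut_1, nut_2, nut_3, block_1, block_2, block_3 only 4 to 6 are there at a start; the rules pass over those that are not, and their reading is None.
At some moment in a run one of nut_1, nut_2, nut_3, block_1, block_2, block_3 may be knocked a few centimetres aside while the robot is not near it.
Once in a run the grip may slacken for a moment while it holds something.
It also fails if it takes over 210 s, if anything falls off the work surface, if the arm or the gripper's body presses on something with over 40 N, if the wrist force passes 120 N, or if a joint passes its speed limit or range.

## Working session

There is one attempt and no reset: what is moved stays moved. The work goes in short steps, Python scripts to look and compute and a tool call to move; the robot and the scene stay as the last step left them, time stands still between calls to the robot, and variables do not carry over. Pictures are saved under pics/ and viewed, and the job is handed in when it is done.

Besides the shell and the picture viewer there is one more tool, called after "Emit:" in YAML: its name, and indented under it one key for each argument. arm_command: Moves the arm, as the interface text tells. Its arguments: {"type":"object","properties":{"targets":{"type":"array"}},"required":["targets"]}

```bash
ls; mkdir -p pics; python3 - <<'E'
from workcell import robot
import cv2, numpy as np
s=robot.observe()
for k,v in s.items(): print(k,v)
for n in ("scene","top"):
    c=robot.capture(n); cv2.imwrite(f"pics/{n}0.png",c["image"])
    print(n,c["intrinsics"],c["k1"],c["R"],c["t"])
    np.savez(f"pics/{n}0.npz",**{k:np.array(v) for k,v in c.items()})
E
```

```text
pics
time 0.0
joint_positions [ 1.14817092e+00  4.87262172e-02  9.76023247e-02  1.62198952e+00
 -2.51041238e-05  1.44300538e+00]
joint_velocities [-0.00217802  0.00088678  0.00156828 -0.00013025  0.00152083 -0.00037079]
effort [ 4.00298168e-04 -3.38779521e+01  3.20016038e+01  2.02551502e-02
 -1.71821976e-04  3.55679454e-06]
position [152.31467029 501.77272984 223.93217868]
eef_rot [-3.02750589e-04  1.46883756e-01  9.89153082e-01 -1.11835425e-03]
ft_force [ 0.28931087 -0.74192241  0.2010343 ]
torque [-0.02852974  0.01626459  0.01646993]
width 1.003460855568666
scene [[468.90139964   0.         317.6235587 ]
 [  0.         468.90139964 201.73549009]
 [  0.           0.           1.        ]] -0.09308700941874334 [[-0.79912249 -0.60095919 -0.01585212]
 [-0.42696029  0.58591675 -0.68877171]
 [ 0.42321171 -0.54364474 -0.72480497]] [363.98751462 402.84408058 823.99016596]
top [[517.47860257   0.         328.7158163 ]
 [  0.         517.47860257 190.96710697]
 [  0.           0.           1.        ]] -0.042795327522714005 [[ 2.03758474e-03 -9.99837163e-01 -1.79303049e-02]
 [-9.87473825e-01  8.17129165e-04 -1.57780791e-01]
 [ 1.57769750e-01  1.80271985e-02 -9.87311362e-01]] [-161.74652742  563.83405674 1067.77534748]
```

View pics/scene0.png

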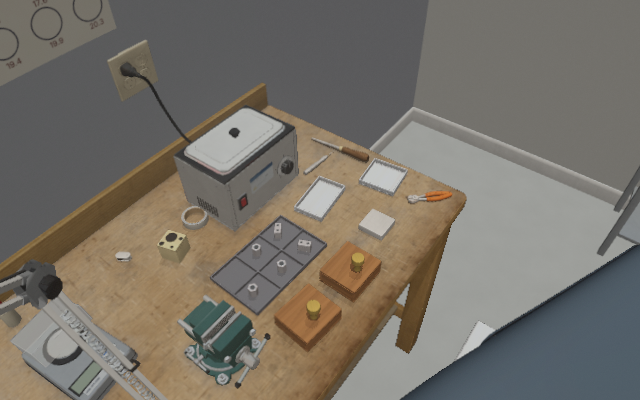

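View pics/top0.png

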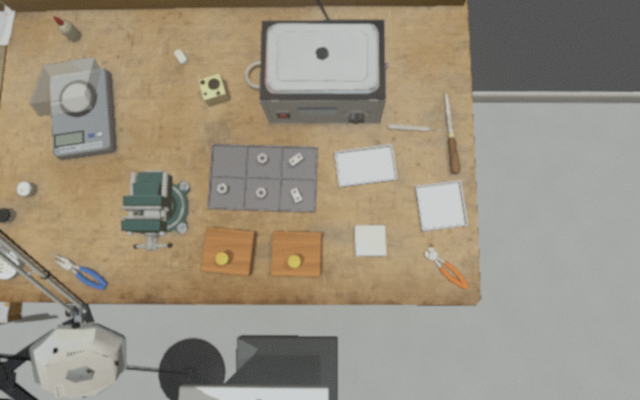

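```bash
cat > h.py <<'E'
import numpy as np, cv2
def cam(name,tag):
    d=np.load(f"pics/{name}{tag}.npz"); return {k:d[k] for k in d.files}
def snap(name,tag):
    from workcell import robot
    c=robot.capture(name); cv2.imwrite(f"pics/{name}{tag}.png",c["image"])
    np.savez(f"pics/{name}{tag}.npz",**{k:np.array(v) for k,v in c.items()}); return {k:np.array(v) for k,v in c.items()}
def dist(c): return np.array([float(c["k1"]),0,0,0,0])
def ray(c,uv):
    p=cv2.undistortPoints(np.array(uv,float).reshape(-1,1,2),c["intrinsics"],dist(c)).reshape(-1,2)
    d=np.c_[p,np.ones(len(p))]@c["R"]; o=-c["R"].T@c["t"]; return o,d
def onz(c,uv,z):
    o,d=ray(c,uv); return o+d*((z-o[2])/d[:,2])[:,None]
def proj(c,X):
    r,_=cv2.Rodrigues(c["R"]); return cv2.projectPoints(np.array(X,float).reshape(-1,1,3),r,c["t"],c["intrinsics"],dist(c))[0].reshape(-1,2)
def tri(c1,uv1,c2,uv2):
    A=[];b=[]
    for c,uv in((c1,uv1),(c2,uv2)):
        o,d=ray(c,[uv]);d=d[0]/np.linalg.norm(d);P=np.eye(3)-np.outer(d,d);A.append(P);b.append(P@o)
    return np.linalg.lstsq(np.vstack(A),np.hstack(b),rcond=None)[0]
def crop(c,x0,y0,x1,y1,f,out):
    cv2.imwrite("pics/"+out,cv2.resize(c["image"][y0:y1,x0:x1],None,fx=f,fy=f,interpolation=cv2.INTER_CUBIC))
E
python3 - <<'E'
from h import *
c=cam("top","0")
print(onz(c,[[228,251],[297,254],[222,258],[294,261],[263,178],[366,165],[442,205],[370,240]],0))
print(proj(c,[[152,502,225]]))
crop(c,195,135,335,285,4,"topcrop0.png")
c=cam("scene","0")
crop(c,190,200,390,350,4,"scenecrop0.png")
crop(cam("top","0"),325,135,475,285,4,"topcrop1.png")
E
```

```text
[[ 437.06640888   61.09783025    0.        ]
 [ 430.90314002  -91.31917332    0.        ]
 [ 421.69265223   73.91806492    0.        ]
 [ 415.64628473  -84.90919261    0.        ]
 [ 600.49115972  -12.81788861    0.        ]
 [ 629.89062377 -244.30624088    0.        ]
 [ 539.12457535 -411.98786875    0.        ]
 [ 461.69323433 -251.54242903    0.        ]]
[[-51.50850711 406.68976192]]
```

View pics/topcrop0.png

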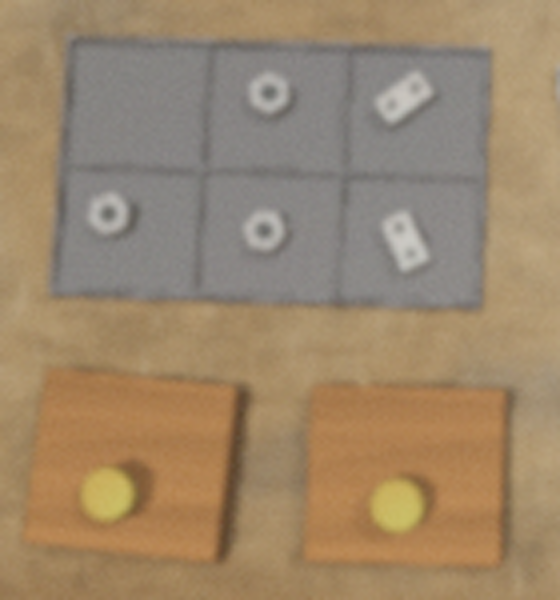

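View pics/scenecrop0.png

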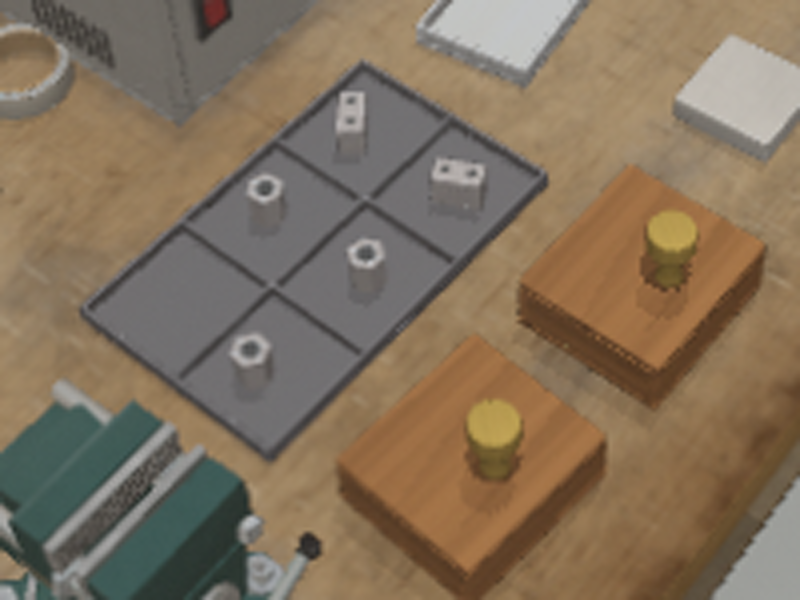

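View pics/topcrop1.png

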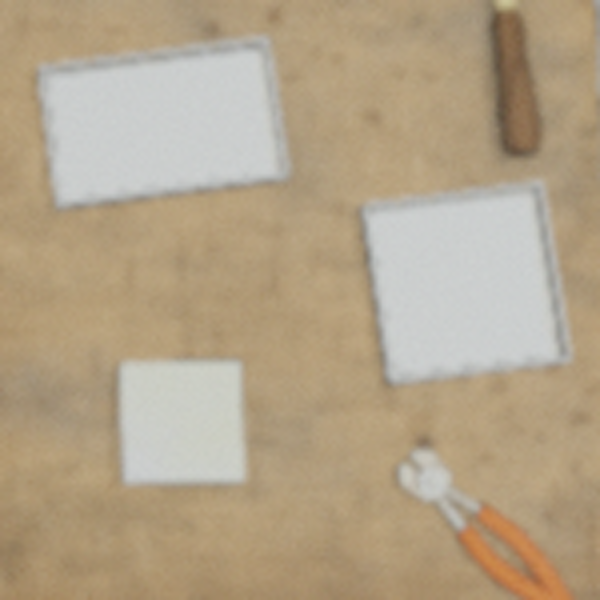

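```bash
cat > m0.py <<'E'
from h import *
def blobs(mask,amin,amax):
    cs,_=cv2.findContours(mask.astype(np.uint8),cv2.RETR_EXTERNAL,cv2.CHAIN_APPROX_NONE)
    return [k for k in cs if amin<cv2.contourArea(k)<amax]
def cen(k):
    m=cv2.moments(k); return (m["m10"]/m["m00"],m["m01"]/m["m00"])
E
python3 - <<'E'
from m0 import *
c=cam("top","0"); s=cam("scene","0")
for n,cc in (("top",c),("scene",s)):
    h=cv2.cvtColor(cc["image"],cv2.COLOR_BGR2HSV)
    # knobs
    m=(h[...,0]>22)&(h[...,0]<34)&(h[...,1]>120)&(h[...,2]>90)
    for k in blobs(m,15,2000): print(n,"knob",cen(k),cv2.contourArea(k))
    m=(h[...,0]>4)&(h[...,0]<19)&(h[...,1]>130)
    for k in blobs(m,800,20000):
        k=cv2.convexHull(k); print(n,"box",cen(k),cv2.contourArea(k),cv2.approxPolyDP(k,6,True).reshape(-1,2).tolist())
    m=(h[...,1]<60)&(h[...,2]>140)
    for k in blobs(m,20,8000): print(n,"white",np.round(cen(k),1),cv2.contourArea(k),cv2.minAreaRect(k))
E
```

```text
top knob (294.15248226950354, 261.290780141844) 94.0
top knob (222.24117647058824, 258.456862745098) 85.0
top box (295.9487550200803, 253.9553413654618) 2075.0 [[320, 234], [320, 274], [271, 273], [274, 232]]
top box (228.00370713623727, 251.11113685511273) 2158.0 [[208, 228], [253, 232], [249, 274], [201, 269]]
top white [  2.8 394.8] 28.0 ((4.0, 394.0), (6.0, 8.0), 90.0)
top white [252.8 393.2] 1711.0 ((253.5, 392.5), (149.0, 13.0), 0.0)
top white [ 61.4 292.1] 53.0 ((62.07059097290039, 292.9176330566406), (41.21678924560547, 2.603165626525879), 40.60129928588867)
top white [ 66.3 264.2] 198.0 ((69.55999755859375, 266.41998291015625), (37.0, 11.199997901916504), 36.869895935058594)
top white [433.2 255.8] 188.5 ((434.0000305175781, 256.5), (21.920310974121094, 12.020814895629883), 45.0)
top white [ 16.  257.2] 221.5 ((18.35854721069336, 260.130615234375), (55.31559753417969, 8.956541061401367), 40.15599822998047)
top white [151.1 243.9] 185.5 ((151.0384521484375, 245.6923065185547), (25.23885726928711, 19.414505004882812), 33.690067291259766)
top white [370.1 240.2] 984.5 ((370.0, 
[... 6370 characters left out ...]
3751220703), 19.98310661315918)
scene white [315.5 163.1] 66.5 ((315.55389404296875, 162.92005920410156), (3.475351333618164, 27.802810668945312), 52.4314079284668)
scene white [326.6 142.7] 25.0 ((324.97076416015625, 142.0802764892578), (27.852060317993164, 2.0504584312438965), 19.98310661315918)
scene white [233.4 140.5] 3371.0 ((233.95999145507812, 139.77999877929688), (45.20000076293945, 95.4000015258789), 53.13010025024414)
scene white [496.8 147.1] 842.0 ((499.97967529296875, 147.5689697265625), (255.8114776611328, 50.19990539550781), 10.060689926147461)
scene white [127.8  49.5] 54.5 ((126.51605987548828, 50.029823303222656), (2.438227415084839, 42.059425354003906), 61.69924545288086)
```

```bash
python3 - <<'E'
from m0 import *
np.set_printoptions(precision=1,suppress=True)
c=cam("top","0"); s=cam("scene","0")
print("cams",ray(c,[[0,0]])[0],ray(s,[[0,0]])[0])
print("knobs",onz(c,[[294.15,261.3],[222.2,258.5]],81))
for q in ([[320,234],[320,274],[271,273],[274,232]],[[208,228],[253,232],[249,274],[201,269]]):
    P=onz(c,q,40.5); print("box",P.mean(0)); print(P[:,:2]); 
# subpixel: upscale image for nuts/blocks
def up(cc,thr,sat,f=8):
    im=cv2.resize(cc["image"],None,fx=f,fy=f,interpolation=cv2.INTER_CUBIC)
    h=cv2.cvtColor(im,cv2.COLOR_BGR2HSV); return (h[...,1]<sat)&(h[...,2]>thr)
m=up(c,150,60)
for k in blobs(m,3500,200000):
    x,y=cen(k); u=((x+.5)/8-.5,(y+.5)/8-.5)
    if not(205<u[0]<470 and 140<u[1]<260): continue
    pts=(k.reshape(-1,2)+.5)/8-.5
    z={True:27}.get(cv2.contourArea(k)<15000,18)
    W=onz(c,pts,z)[:,:2].astype(np.float32)
    r=cv2.minAreaRect(W)
    print("top",np.round(u,1),cv2.contourArea(k)/64,"area mm2",round(cv2.contourArea(W),0),"c",np.round(r[0],1),np.round(r[1],1),round(r[2],1))
E
```

```text
cams [ 388.6 -181.4 1140.3] [114.1 430.7 880.5]
knobs [[413.1 -92.1  81. ]
 [418.3  55.3  81. ]]
box [431.2 -92.8  40.5]
[[ 471.8 -143. ]
 [ 387.7 -143.4]
 [ 389.5  -40.1]
 [ 475.9  -44.9]]
box [436.1  53.2  40.5]
[[484.2  97.2]
 [475.9   0.1]
 [387.2   6.4]
 [397.2 108.9]]
top [433.4 256. ] 212.0859375 area mm2 960.0 c [ 424.9 -386.3] [47.7 27.4] 47.4
top [370.  240.1] 1032.96875 area mm2 4818.0 c [ 460.5 -250.4] [70.  71.7] 0.6
top [295.7 194.6] 116.015625 area mm2 558.0 c [558.9 -89. ] [32.8 18.7] 25.9
top [260.4 191.9] 80.5546875 area mm2 391.0 c [564.5 -11.7] [22.9 21.9] 25.0
top [221.4 187.7] 80.078125 area mm2 394.0 c [573.8  74.7] [22.3 22.7] 24.1
top [441.4 205.1] 2259.75 area mm2 10866.0 c [ 536.9 -406.8] [106.4 106.5] 7.2
top [261.6 157.4] 76.8515625 area mm2 385.0 c [641.8 -12.8] [22.7 22. ] 61.5
top [295.4 158.6] 109.3828125 area mm2 545.0 c [638.9 -87.5] [18.4 32.2] 36.6
top [365.5 165. ] 2282.28125 area mm2 11401.0 c [ 626.6 -242.2] [ 86.9 135.9] 7.2
```

```bash
cat > plan.py <<'E'
import sys
from h import *
from scipy.spatial.transform import Rotation as Rn
def goto(pos,yaw,obs=None):
    """yaw deg: tool y axis = world y rotated by yaw; tool pointing down. prints shift+rotvec"""
    from workcell import robot
    s=obs or robot.observe()
    w,x,y,z=s["eef_rot"]; R=Rn.from_quat([x,y,z,w])
    best=None
    for a in (yaw,yaw+180,yaw-180):
        T=Rn.from_euler("z",a,degrees=True)*Rn.from_matrix(np.diag([-1,1,-1.]))
        r=(R.inv()*T).as_rotvec()
        if best is None or np.linalg.norm(r)<np.linalg.norm(best): best=r
    p=R.inv().apply(np.array(pos)-s["position"])
    print("t %.2f pos %s w %.3f"%(s["time"],np.round(s["position"],1),s["width"]),"F",np.round(s["ft_force"],1))
    print("-> shift",np.round(p,1),"rot",np.round(best,3))
    Y=R.as_matrix()[:,1]; print("cur yaw %.1f"%np.degrees(np.arctan2(-Y[0],Y[1])),"q6 %.2f"%s["joint_positions"][5])
if __name__=="__main__":
    a=[float(v) for v in sys.argv[1:]]; goto(a[:3],a[3])
E
python3 - <<'E'
from m0 import *
np.set_printoptions(precision=1,suppress=True)
c=cam("top","0"); s=cam("scene","0")
print("knobL",tri(c,(222.2,258.5),s,(313.2,305)),"knobR",tri(c,(294.15,261.3),s,(357.7,258.2)))
print("lamp",tri(c,(75,315),s,(47,285)), tri(c,(10,210),s,(47,285)))
for cc,n in((c,"top"),):
    h=cv2.cvtColor(cv2.resize(cc["image"],None,fx=8,fy=8,interpolation=cv2.INTER_CUBIC),cv2.COLOR_BGR2HSV)
    m=(h[...,0]>4)&(h[...,0]<19)&(h[...,1]>135)
    m=cv2.morphologyEx(m.astype(np.uint8),cv2.MORPH_OPEN,np.ones((25,25)))
    for k in blobs(m,50000,2e6):
        W=onz(cc,(k.reshape(-1,2)+.5)/8-.5,40.5)[:,:2].astype(np.float32); r=cv2.minAreaRect(W); print("box",r)
    m=(h[...,1]<60)&(h[...,2]>150)
    for k in blobs(m,3500,7000):
        P=(k.reshape(-1,2)+.5)/8-.5
        if not(205<P[:,0].mean()<330 and 140<P[:,1].mean()<210): continue
        W=onz(cc,P,27)[:,:2]; m0=cen(W.astype(np.float32)); d=W-m0; th=np.arctan2(d[:,1],d[:,0]); r=np.hypot(*d.T)
        g=np.linspace(-np.pi,np.pi,720,endpoint=False); rr=np.interp(g,np.sort(th),r[np.argsort(th)],period=2*np.pi)
        F=np.array([np.mean(rr*np.exp(-1j*n*g)) for n in (4,5,6,7,8)])
        # corners at phase: r max at 6(g-g0)=0
        g0=-np.angle(F[2])/6
        print("nut",np.round(m0,1),"corner deg",np.degrees(g0)%60,"flat normal",(np.degrees(g0)+30)%60,abs(F))
E
python3 plan.py 418.5 55 200 -5.5
ls -la; python3 - <<'E'
from h import *
c=cam("top","0"); crop(c,0,190,160,400,3,"lamp.png")
E
```

```text
knobL [420.   56.7  78.7] knobR [414.4 -91.1  76.1]
lamp [392.8 288.8 480.8] [513.5 353.7 410.2]
nut [564.7 -11.7] corner deg 21.769609161468278 flat normal 51.76960916146828 [0.1 0.  0.2 0.  0. ]
nut [574.   74.4] corner deg 49.69545323017529 flat normal 19.695453230175286 [0.1 0.1 0.2 0.  0. ]
nut [641.7 -12.7] corner deg 2.857593533765484 flat normal 32.85759353376548 [0.  0.  0.2 0.  0. ]
t 0.10 pos [152.3 501.8 224. ] w 0.996 F [-0.1 -0.7 -0.2]
-> shift [-384.5 -350.2   24.7] rot [-0.002 -0.    -0.199]
cur yaw -16.9 q6 1.44
total 24
drwxr-xr-x  3 agent agent 4096 Dec  7 15:30 .
drwxr-xr-x 23 root  root  4096 Dec  7 15:27 ..
-rw-r--r--  1 agent agent 1217 Dec  7 15:28 h.py
-rw-r--r--  1 agent agent  270 Dec  7 15:29 m0.py
drwxr-xr-x  2 agent agent 4096 Dec  7 15:28 pics
-rw-r--r--  1 agent agent  973 Dec  7 15:30 plan.py
```

View pics/lamp.png

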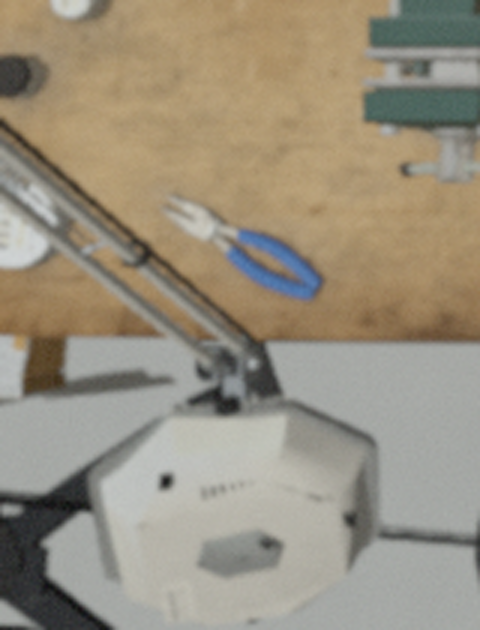

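```bash
python3 - <<'E'
from m0 import *
np.set_printoptions(precision=0,suppress=True)
c=cam("top","0"); s=cam("scene","0")
crop(s,0,240,200,400,4,"lamps.png")
o,d=ray(s,[[70,302],[158,398]]); n=np.cross(d[0],d[1]); print(n/np.linalg.norm(n))
o2,d2=ray(c,[[5,240],[25,260],[45,280],[75,312]])
for D in d2: t=n@(o-o2)/(n@D); print(o2+t*D)
for z in (400,500,600,700): print(onz(c,[[30,355],[80,355],[126,345],[80,325]],z))
E
```

```text
[ 0.  1. -0.]
[441. 382. 287.]
[409. 381. 227.]
[373. 379. 159.]
[305. 377.  39.]
[[272. 256. 400.]
 [273. 182. 400.]
 [288. 117. 400.]
 [314. 185. 400.]]
[[287. 197. 500.]
 [289. 133. 500.]
 [301.  77. 500.]
 [324. 136. 500.]]
[[303. 138. 600.]
 [304.  84. 600.]
 [315.  36. 600.]
 [334.  86. 600.]]
[[319.  79. 700.]
 [320.  35. 700.]
 [329.  -4. 700.]
 [344.  37. 700.]]
```

View pics/lamps.png

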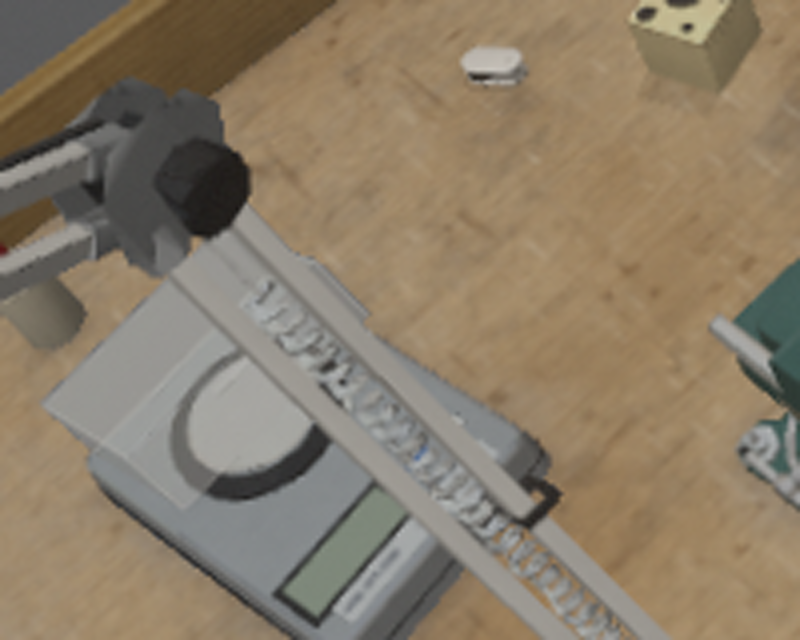

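```bash
python3 - <<'E'
from m0 import *
np.set_printoptions(precision=1,suppress=True)
c=cam("top","0"); s=cam("scene","0")
X=tri(c,(47,275),s,(136,362)); print(X,proj(c,X),proj(s,X))
print(onz(c,[[10,303],[150,303],[400,303],[200,380],[250,392],[290,345],[80,355]],0))
E
```

```text
[420.4 339.1 303.9] [[ 22.5 252.2]] [[178.8 365.3]]
[[ 319.3  547.2    0. ]
 [ 323.2  229.6    0. ]
 [ 325.9 -315.     0. ]
 [ 162.4  113.4    0. ]
 [ 139.     5.6    0. ]
 [ 236.9  -78.4    0. ]
 [ 210.4  379.1    0. ]]
```

```bash
python3 - <<'E'
from m0 import *
np.set_printoptions(precision=3,suppress=True)
c=cam("top","0"); s=cam("scene","0")
for nm,a,b,P in (("upper",(60,294),(158,398),[[0,250],[35,279],[71.7,308]]),("lower",(43,309),(137,399),[[0,233],[40,268],[80,303]])):
    o,d=ray(s,[a,b]); n=np.cross(d[0],d[1]); n/=np.linalg.norm(n); print(nm,n)
    o2,d2=ray(c,P)
    for p,D in zip(P,d2): t=n@(o-o2)/(n@D); X=o2+t*D; print(X, proj(s,X))
E
```

```text
upper [ 0.041  0.997 -0.058]
[424.056 383.859 295.57 ] [[152.648 392.498]]
[375.386 379.886 192.269] [[198.362 438.869]]
[314.468 374.645  58.353] [[245.798 485.471]]
lower [-0.017  0.998 -0.058]
[454.136 401.214 273.972] [[132.663 394.977]]
[395.943 393.389 155.551] [[187.389 444.88 ]]
[321.873 383.507   6.168] [[243.195 493.844]]
```

Emit:
arm_command:
  targets:
    - [0,0,-60,0,0,0,-1]
    - [-45,-40,-75,0,0,0,-1]
    - [-90,-80,-75,0,0,0,-1]
    - [-135,-120,-75,0,0,0,-1]
    - [-180,-160,-75,0,0,0,-1]
    - [-180,-160,-75,0,0,0,-1]

```text
time: 0.85
position: [279.9, 293.6, 299.1]
eef_rot: [-0.0, 0.151, 0.989, -0.001]
ft_force: [-0.4, 0.4, 0.0]
width: 1.001
```

```bash
python3 - <<'E'
from h import *
c=snap("top","1"); 
E
python3 plan.py 418.5 55 200 -5.5
```

```text
t 0.90 pos [278.9 295.2 299.1] w 0.997 F [ 0.4  1.1 -0.2]
-> shift [-204.4 -188.1   99.3] rot [-0.002 -0.001 -0.204]
cur yaw -17.2 q6 0.95
```

View pics/top1.png

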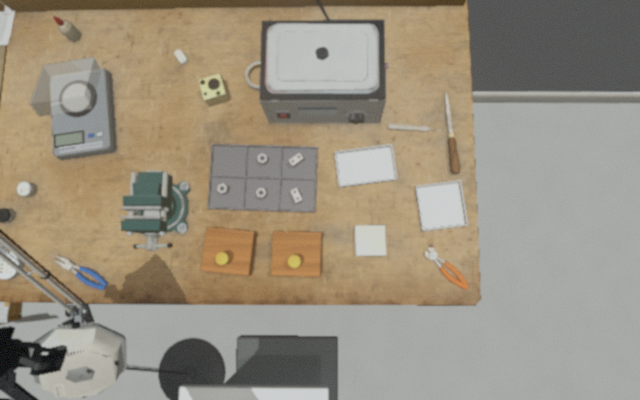

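Emit:
arm_command:
  targets:
    - [-45,-41,0,0,0,-0.1,-0.6]
    - [-90,-82,0,0,0,-0.2,-0.4]
    - [-135,-124,20,0,0,-0.2,-0.2]
    - [-180,-165,70,0,0,-0.2,-0.2]
    - [-204,-188,120,0,0,-0.2,-0.2]
    - [-204,-188,150,0,0,-0.2,-0.2]
    - [-204,-188,150,0,0,-0.2,-0.2]

```text
time: 1.78
position: [414.7, 56.0, 144.8]
eef_rot: [-0.006, 0.049, 0.999, -0.001]
ft_force: [-0.7, -0.1, 0.1]
width: 0.598
```

```bash
python3 plan.py 419 55.5 82 -5.5
```

```text
t 1.77 pos [414.7  56.  144.8] w 0.598 F [-0.7 -0.1  0.1]
-> shift [-5.   0.  62.8] rot [-0.002 -0.011 -0.003]
cur yaw -5.7 q6 0.07
```

Emit:
arm_command:
  targets:
    - [-5,0,30,0,-0.01,0,-0.2]
    - [-5,0,55,0,-0.01,0,-0.2]
    - [-5,0,63,0,-0.01,0,-0.2]
    - [-5,0,63,0,-0.01,0,-0.2]
    - [-5,0,63,0,-0.01,0,1]
    - [-5,0,63,0,-0.01,0,1]
    - [-5,0,63,0,-0.01,0,1]
    - [-5,0,63,0,-0.01,0,1]

```text
time: 2.78
position: [419.1, 55.4, 82.0]
eef_rot: [-0.001, 0.05, 0.999, -0.001]
ft_force: [-0.6, 0.4, 0.1]
width: -0.0
```

```bash
python3 plan.py 419 55.5 82 -5.5; python3 - <<'E'
from h import *
c=snap("scene","2"); crop(c,230,200,400,350,4,"s2.png")
E
```

```text
t 2.77 pos [419.1  55.4  82. ] w -0.000 F [-0.6  0.4  0.1]
-> shift [0.1 0.1 0. ] rot [-0.002 -0.001 -0.003]
cur yaw -5.7 q6 0.07
```

View pics/s2.png

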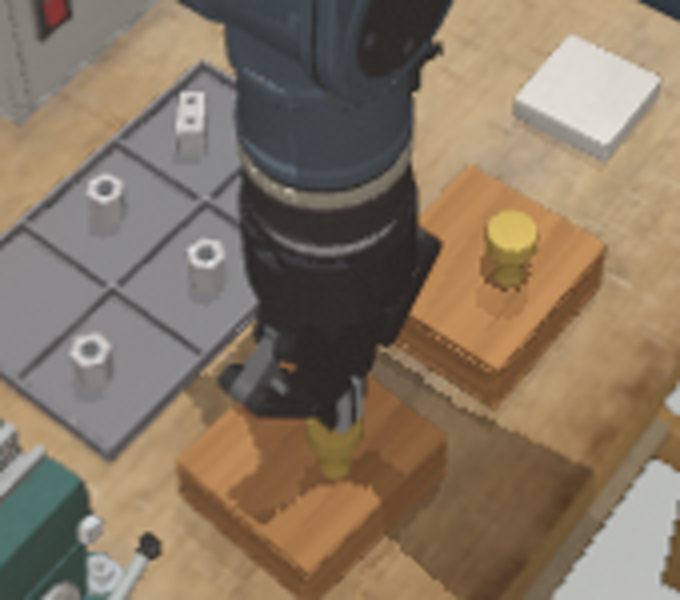

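```bash
python3 - <<'E'
from h import *
c=snap("top","2"); crop(c,170,190,340,320,4,"t2.png")
c=cam("scene","2"); crop(c,270,270,350,350,8,"s2b.png")
E
```

```text
(no output)
```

View pics/t2.png

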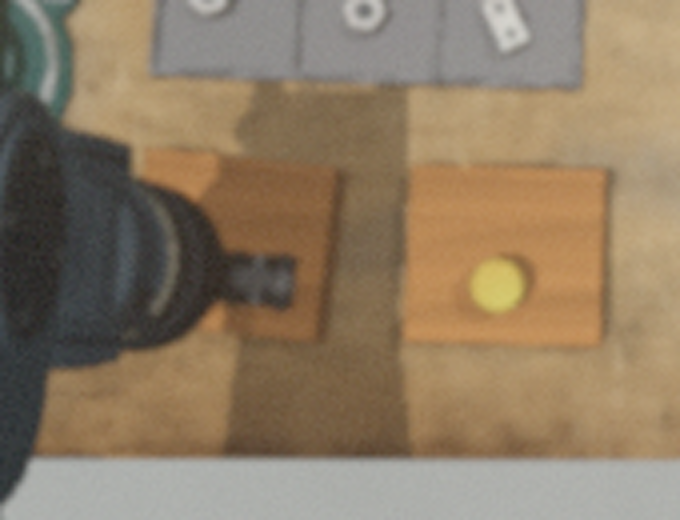

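View pics/s2b.png

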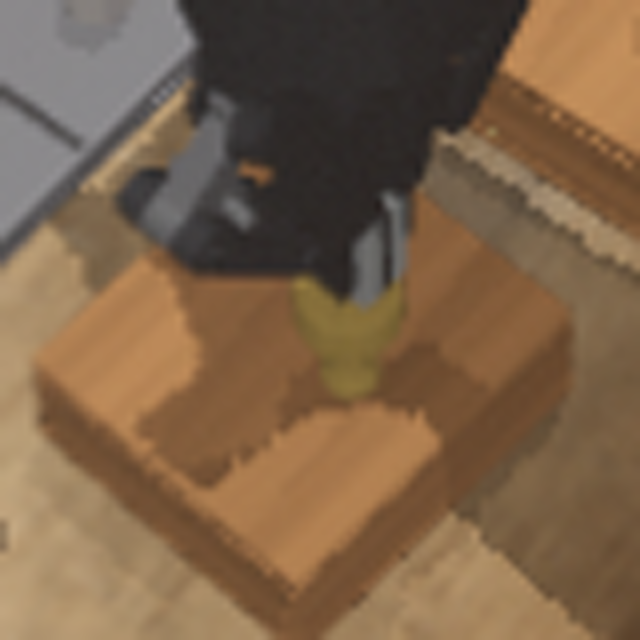

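```bash
python3 - <<'E'
from h import *
np.set_printoptions(precision=1,suppress=True)
c=cam("scene","2"); t=cam("top","2")
P=[[419,55,82],[419,55,57],[419,55,70],[419,98,82],[419,12,82],[419,98,110],[419,12,110]]
print(np.c_[(proj(c,P)-270)*8,(proj(t,P)-[170,190])*4])
print("knob top at",(np.array([313.2,305])-270)*8,(np.array([222.2,258.5])-[170,190])*4)
E
```

```text
[[359.7 271.6 209.1 272.6]
 [361.7 324.3 219.6 274. ]
 [360.7 297.2 214.2 273.3]
 [250.8 397.5 125.6 272.3]
 [463.5 151.4 292.8 272.9]
 [245.7 337.4 111.  270.6]
 [463.6  88.4 282.6 271.3]]
knob top at [345.6 280. ] [208.8 274. ]
```

Emit:
arm_command:
  targets:
    - [0,0,0,0,0,0,-0.2]
    - [0,0,0,0,0,0,-0.2]
    - [0,0,0,0,0,0,-0.2]
    - [0,0,0,0,0,0,-0.2]

```text
time: 3.38
position: [418.9, 55.4, 81.8]
eef_rot: [-0.001, 0.05, 0.999, -0.001]
ft_force: [-0.1, -0.2, 0.3]
width: 0.606
```

```bash
python3 - <<'E'
from h import *
c=snap("scene","3"); crop(c,270,270,350,350,8,"s3b.png")
c=snap("top","3"); crop(c,170,190,340,320,4,"t3.png")
E
```

View pics/s3b.png

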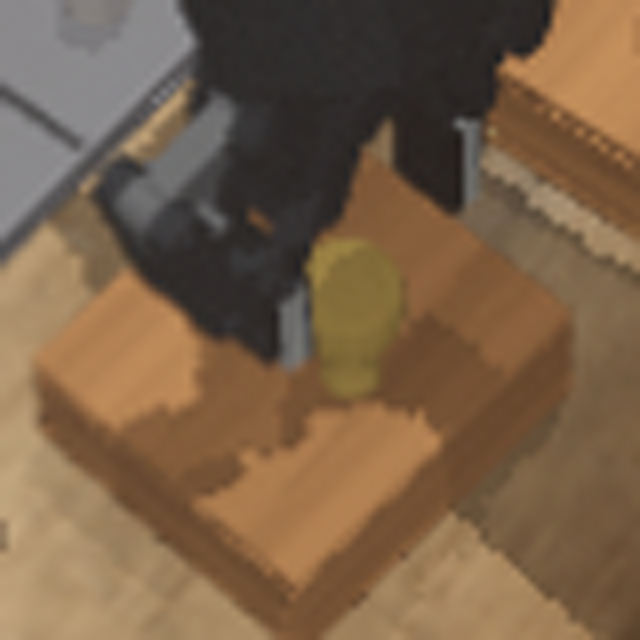

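View pics/t3.png

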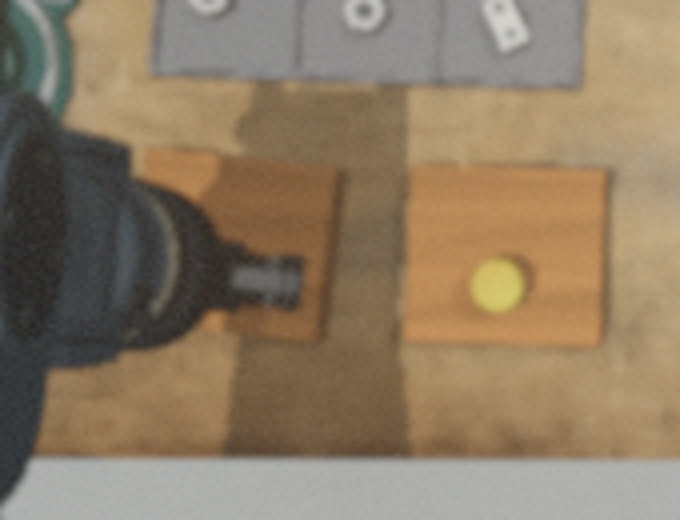

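```bash
python3 - <<'E'
from h import *
np.set_printoptions(precision=1,suppress=True)
c=cam("scene","3")
for uv in ([278,362],[306,362],[462,210],[478,208],[310,240],[356,237],[405,280]):
    o,d=ray(c,[np.array(uv)/8+270]); d=d[0]
    for y in (81,29,55): t=(y-o[1])/d[1]; print(uv,y,o+t*d)
E
```

```text
[278, 362] 81 [424.6  81.   69.1]
[278, 362] 29 [470.8  29.  -51.6]
[278, 362] 55 [447.7  55.    8.7]
[306, 362] 81 [415.6  81.   78.4]
[306, 362] 29 [460.5  29.  -40.9]
[306, 362] 55 [438.   55.   18.7]
[462, 210] 81 [369.1  81.  190.5]
[462, 210] 29 [407.1  29.   87.9]
[462, 210] 55 [388.1  55.  139.2]
[478, 208] 81 [364.9  81.  195.2]
[478, 208] 29 [402.2  29.   93.3]
[478, 208] 55 [383.6  55.  144.3]
[310, 240] 81 [412.2  81.  137. ]
[310, 240] 29 [456.5  29.   26.5]
[310, 240] 55 [434.3  55.   81.7]
[356, 237] 81 [398.6  81.  151.4]
[356, 237] 29 [440.9  29.   43. ]
[356, 237] 55 [419.7  55.   97.2]
[405, 280] 81 [384.9  81.  146.4]
[405, 280] 29 [425.2  29.   37.2]
[405, 280] 55 [405.1  55.   91.8]
```

Emit:
arm_command:
  targets:
    - [0,0,6,0,0,0,-0.2]
    - [0,0,12,0,0,0,-0.2]
    - [0,0,12,0,0,0,-0.2]

```text
time: 3.85
position: [418.1, 55.4, 68.8]
eef_rot: [-0.002, 0.05, 0.999, -0.001]
ft_force: [-0.7, 0.9, -0.1]
width: 0.601
```

```bash
python3 - <<'E'
from h import *
c=snap("scene","4"); crop(c,270,270,350,350,8,"s4b.png")
E
```

```text
(no output)
```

View pics/s4b.png

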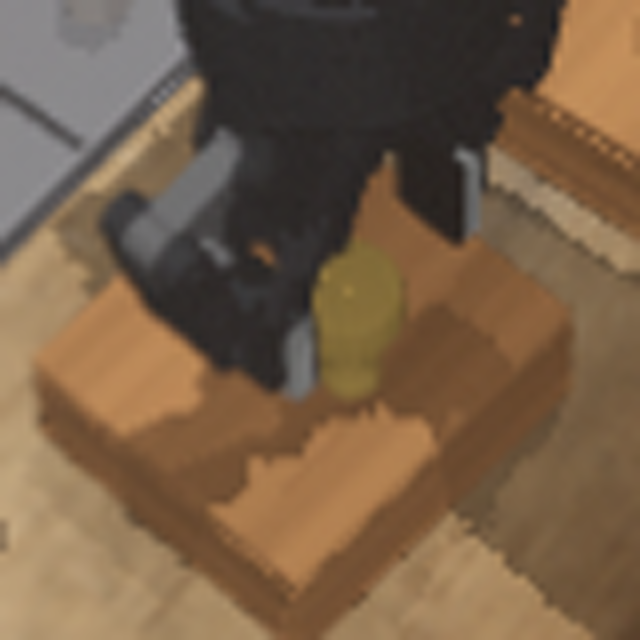

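```bash
python3 - <<'E'
from h import *
np.set_printoptions(precision=1,suppress=True)
c=cam("top","0");s=cam("scene","0")
for a,b in (((253,232),(309.3,284.5)),((249,274),(341.7,309.3)),((201,269),(307,343)),((208,228),(274.5,315.5)),((222.2,258.5),(313.2,305)),((222.2,258.5),(313.2,303)),
 ((261.6,157.4),(255.7,247)),((260.4,191.9),(281.1,263)),((221.4,187.7),(252,287))):
    X=tri(c,a,s,b); print(X,proj(c,X)-a,proj(s,X)-b)
s2=cam("scene","4")
# neck base, knob top
print(onz(s2,[np.array([352,385])/8+270],40.5),onz(s2,[np.array([357,268])/8+270],82.5), onz(s2,[np.array([357,268])/8+270],76))
E
```

```text
[476.3   1.2  33.4] [[0. 0.]] [[-0. -0.]]
[387.    8.1  30. ] [[0.  0.1]] [[-0.1 -0. ]]
[397.3 111.1  32.4] [[-0. -0.]] [[0. 0.]]
[486.9 100.9  30.2] [[-0.5 -0.8]] [[1.  0.2]]
[420.   56.7  78.7] [[-0.4 -0.8]] [[0.9 0.2]]
[420.1  55.6  84.4] [[-0.5 -0.9]] [[1.1 0.2]]
[643.1 -11.8  23.5] [[-0.1 -0.2]] [[0.2 0.1]]
[565.4 -11.2  24.8] [[-0.1 -0.2]] [[0.2 0.1]]
[575.   75.3  24.6] [[-0.2 -0.3]] [[0.3 0.1]]
[[416.6  62.8  40.5]] [[420.   54.8  82.5]] [[422.4  51.8  76. ]]
```

Emit:
arm_command:
  targets:
    - [-1,0,6,0,0,0,-0.2]
    - [-1,0,6,0,0,0,-0.2]
    - [-1,0,6,0,0,0,0.5]
    - [-1,0,6,0,0,0,1]
    - [-1,0,6,0,0,0,1]
    - [-1,0,6,0,0,0,1]
    - [-1,0,6,0,0,0,1]

```text
time: 4.78
position: [419.6, 57.0, 63.8]
eef_rot: [-0.001, 0.049, 0.999, 0.001]
ft_force: [-0.1, 6.2, 2.1]
width: 0.294
```

```bash
python3 - <<'E'
from h import *
c=snap("scene","5"); crop(c,270,270,350,350,8,"s5b.png")
E
```

```text
(no output)
```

View pics/s5b.png

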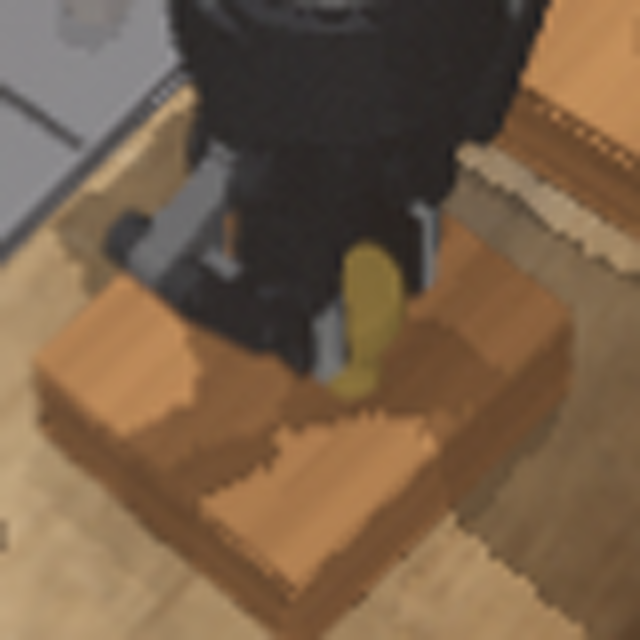

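Emit:
arm_command:
  targets:
    - [0,0,0,0,0,0,0.1]
    - [0,1,0,0,0,0,0.1]
    - [0,1,7,0,0,0,0.1]
    - [0,1,7,0,0,0,0.1]
    - [0,1,7,0,0,0,1]
    - [0,1,7,0,0,0,1]
    - [0,1,7,0,0,0,1]

```text
time: 5.7
position: [419.1, 57.2, 56.5]
eef_rot: [-0.002, 0.049, 0.999, 0.0]
ft_force: [-1.6, -3.4, -0.8]
width: 0.295
```

```bash
python3 plan.py 419 57 58 -5.5; python3 - <<'E'
import numpy as np
r=np.hypot(64,41);f=np.arctan2(41,64)
for th in np.arange(0.1,1.86,0.1): print("%.1f dx %.0f dz %.0f"%(th,64-r*np.cos(f+th),r*np.sin(f+th)-41))
E
```

```text
t 5.70 pos [419.1  57.2  56.5] w 0.295 F [-1.6 -3.4 -0.8]
-> shift [ 0.  -0.2 -1.5] rot [-0.    -0.003 -0.003]
cur yaw -5.7 q6 0.08
0.1 dx 4 dz 6
0.2 dx 9 dz 12
0.3 dx 15 dz 17
0.4 dx 21 dz 22
0.5 dx 27 dz 26
0.6 dx 34 dz 29
0.7 dx 41 dz 32
0.8 dx 49 dz 33
0.9 dx 56 dz 35
1.0 dx 64 dz 35
1.1 dx 72 dz 35
1.2 dx 79 dz 34
1.3 dx 86 dz 32
1.4 dx 94 dz 29
1.5 dx 100 dz 26
1.6 dx 107 dz 22
1.7 dx 113 dz 17
1.8 dx 118 dz 12
```

Emit:
arm_command:
  targets:
    - [-4,0,-6,0,0,0,1]
    - [-9,0,-12,0,0,0,1]
    - [-15,0,-17,0,0,0,1]
    - [-21,0,-22,0,0,0,1]
    - [-27,0,-26,0,0,0,1]
    - [-34,0,-29,0,0,0,1]
    - [-34,0,-29,0,0,0,1]

```text
time: 6.58
position: [453.9, 53.7, 86.0]
eef_rot: [-0.001, 0.049, 0.999, -0.0]
ft_force: [-1.1, -1.7, -5.8]
width: 0.3
```

```bash
python3 - <<'E'
from h import *
c=snap("scene","6"); crop(c,230,200,390,350,4,"s6.png")
E
```

```text
(no output)
```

View pics/s6.png

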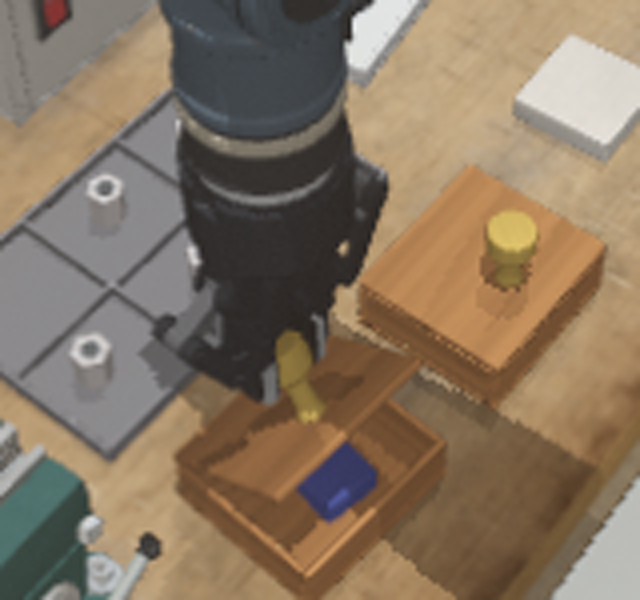

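Emit:
arm_command:
  targets:
    - [7,0,3,0,0,0,1]
    - [13,0,7,0,0,0,1]
    - [19,0,12,0,0,0,1]
    - [25,0,17,0,0,0,1]
    - [30,0,23,0,0,0,1]
    - [34,0,29,0,0,0,1]
    - [34,0,31,0,0,0,1]
    - [34,0,31,0,0,0,1]

```text
time: 7.62
position: [419.1, 57.2, 56.9]
eef_rot: [-0.001, 0.049, 0.999, -0.0]
ft_force: [-3.6, -2.9, 11.5]
width: 0.298
```

```bash
python3 plan.py 419 57 56 -5.5;python3 - <<'E'
from h import *
c=snap("scene","7"); crop(c,230,200,390,350,4,"s7.png")
E
```

```text
t 7.62 pos [419.1  57.2  56.9] w 0.298 F [-3.6 -2.9 11.5]
-> shift [ 0.  -0.2  0.9] rot [-0.    -0.003 -0.003]
cur yaw -5.6 q6 0.08
```

View pics/s7.png

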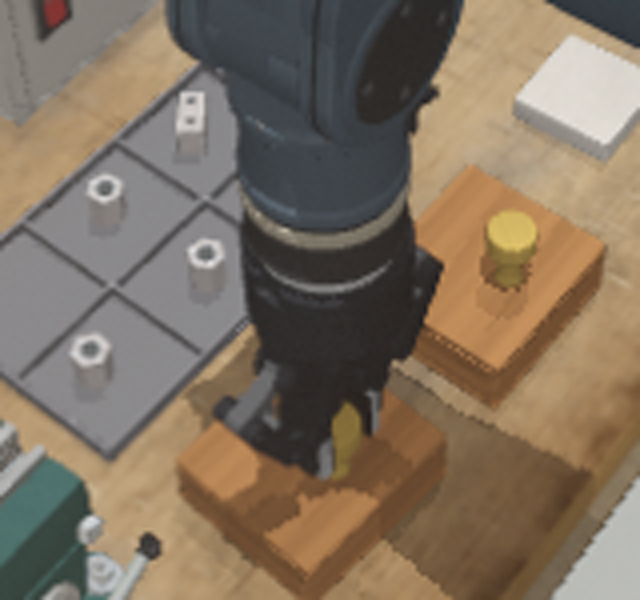

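Emit:
arm_command:
  targets:
    - [0,0,-1,0,0,0,-0.2]
    - [0,0,-1,0,0,0,-0.2]
    - [0,0,-1,0,0,0,-0.2]
    - [0,0,-20,0,0,0,-0.2]
    - [0,0,-60,0,0,0,-0.2]
    - [0,0,-60,0,0,0,-0.2]

```text
time: 8.43
position: [421.5, 57.4, 119.8]
eef_rot: [0.002, 0.049, 0.999, 0.0]
ft_force: [0.6, -0.8, 0.2]
width: 0.598
```

```bash
python3 plan.py 414.2 -90.7 57 -1.5;python3 - <<'E'
from m0 import *
c=snap("scene","8"); crop(c,230,200,390,350,4,"s8.png")
c=cam("top","0")
im=cv2.resize(c["image"],None,fx=8,fy=8,interpolation=cv2.INTER_CUBIC); h=cv2.cvtColor(im,cv2.COLOR_BGR2HSV)
for sat in (120,135,150):
  m=((h[...,0]>3)&(h[...,0]<20)&(h[...,1]>sat)).astype(np.uint8)
  m=cv2.morphologyEx(m,cv2.MORPH_OPEN,np.ones((41,41)))
  for k in blobs(m,60000,3e5):
    W=onz(c,(k.reshape(-1,2)+.5)/8-.5,40.5)[:,:2].astype(np.float32); print(sat,cv2.minAreaRect(W))
E
```

```text
t 8.43 pos [421.5  57.4 119.8] w 0.598 F [ 0.6 -0.8  0.2]
-> shift [  -7.1 -148.1   62.8] rot [ 0.001  0.003 -0.072]
cur yaw -5.6 q6 0.08
120 ((430.576171875, -92.29765319824219), (104.85748291015625, 94.02010345458984), 88.43425750732422)
120 ((435.7117614746094, 52.44683074951172), (109.40795135498047, 95.74201202392578), 84.08628845214844)
```

View pics/s8.png

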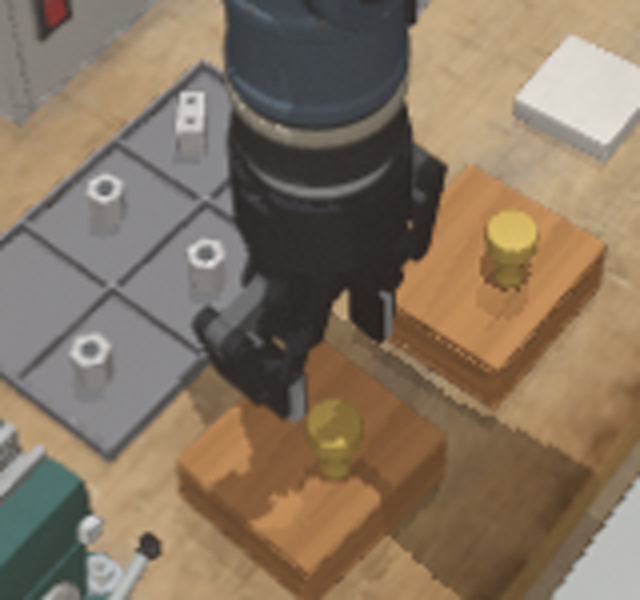

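Emit:
arm_command:
  targets:
    - [-2,-50,0,0,0,-0.03,-0.2]
    - [-4,-100,0,0,0,-0.07,-0.2]
    - [-7,-148,0,0,0,-0.07,-0.2]
    - [-7,-148,10,0,0,-0.07,-0.2]
    - [-7,-148,30,0,0,-0.07,-0.2]
    - [-7,-148,30,0,0,-0.07,-0.2]

```text
time: 9.22
position: [410.3, -88.8, 84.9]
eef_rot: [-0.003, 0.014, 1.0, 0.002]
ft_force: [0.3, -0.7, -0.4]
width: 0.601
```

```bash
python3 plan.py 414.2 -90.7 57 -1.6
```

```text
t 9.22 pos [410.3 -88.8  84.9] w 0.601 F [ 0.3 -0.7 -0.4]
-> shift [-4.2 -1.9 27.9] rot [ 0.003 -0.006  0.   ]
cur yaw -1.6 q6 -0.35
```

Emit:
arm_command:
  targets:
    - [-4,-2,8,0,0,0,-0.2]
    - [-4,-2,28,0,0,0,-0.2]
    - [-4,-2,28,0,0,0,-0.2]
    - [-4,-2,28,0,0,0,1]
    - [-4,-2,28,0,0,0,1]
    - [-4,-2,28,0,0,0,1]
    - [-4,-2,28,0,0,0,1]

```text
time: 10.1
position: [414.6, -91.4, 58.0]
eef_rot: [-0.002, 0.014, 1.0, 0.001]
ft_force: [-2.0, -1.9, 4.8]
width: 0.297
```

Gripped. Open along the arc.

Emit:
arm_command:
  targets:
    - [-4,0,-6,0,0,0,1]
    - [-9,0,-12,0,0,0,1]
    - [-15,0,-17,0,0,0,1]
    - [-21,0,-22,0,0,0,1]
    - [-27,0,-26,0,0,0,1]
    - [-34,0,-29,0,0,0,1]
    - [-41,0,-32,0,0,0,1]
    - [-49,0,-33,0,0,0,1]

```text
time: 11.1
position: [463.8, -92.7, 91.8]
eef_rot: [-0.003, 0.014, 1.0, 0.001]
ft_force: [-5.5, -1.7, 0.2]
width: 0.297
```

```bash
python3 plan.py 532.6 -91.4 69 -1.6;python3 - <<'E'
from h import *
c=snap("scene","9"); crop(c,230,180,430,330,4,"s9.png")
E
```

```text
t 11.10 pos [463.8 -92.7  91.8] w 0.297 F [-5.5 -1.7  0.2]
-> shift [-68.9   3.2  22.4] rot [ 0.002 -0.005  0.   ]
cur yaw -1.6 q6 -0.31
```

View pics/s9.png

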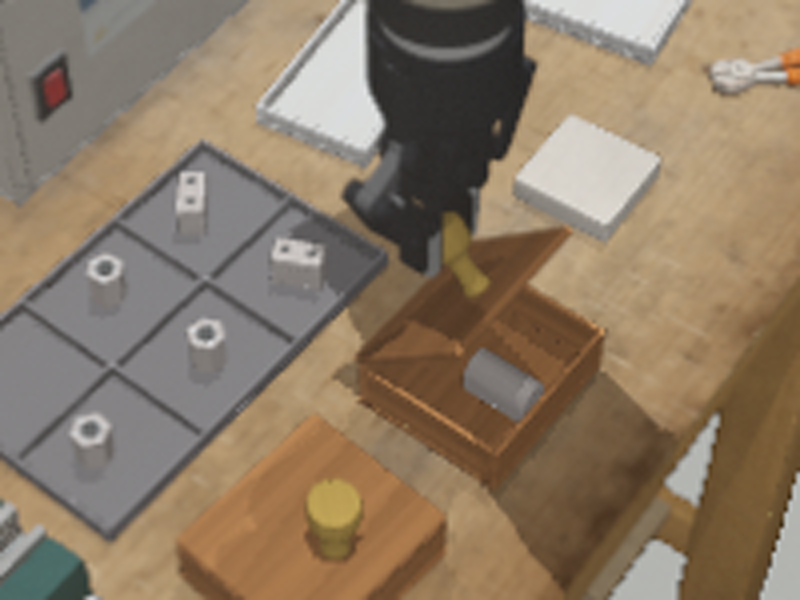

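Emit:
arm_command:
  targets:
    - [-7,0,-2,0,0,0,1]
    - [-15,0,-2,0,0,0,1]
    - [-23,0,-2,0,0,0,1]
    - [-30,0,-1,0,0,0,1]
    - [-37,0,1,0,0,0,1]
    - [-45,0,4,0,0,0,1]
    - [-51,0,7,0,0,0,1]
    - [-58,0,11,0,0,0,1]

```text
time: 12.15
position: [523.6, -94.3, 82.5]
eef_rot: [-0.001, 0.014, 1.0, 0.001]
ft_force: [-5.0, -1.9, -0.4]
width: 0.301
```

Emit:
arm_command:
  targets:
    - [-6,0,5,0,0,0,1]
    - [-11,0,10,0,0,0,1]
    - [-11,0,10,0,0,0,1]

```text
time: 12.52
position: [535.8, -94.6, 73.5]
eef_rot: [-0.0, 0.014, 1.0, 0.001]
ft_force: [-3.2, -2.0, -0.1]
width: 0.296
```

```bash
python3 plan.py 532.6 -91.4 69 -1.6;python3 - <<'E'
from h import *
c=snap("scene","10"); crop(c,230,180,430,330,4,"s10.png")
c=snap("top","10"); crop(c,200,130,360,290,4,"t10.png")
E
```

```text
t 12.53 pos [535.8 -94.6  73.5] w 0.296 F [-3.2 -2.  -0.1]
-> shift [3.3 3.1 4.6] rot [ 0.002 -0.     0.   ]
cur yaw -1.6 q6 -0.27
```

View pics/s10.png

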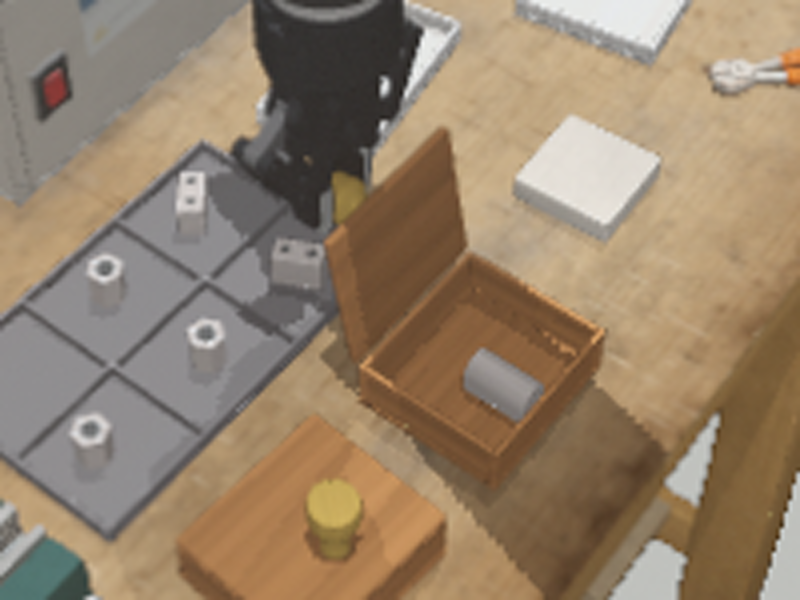

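View pics/t10.png

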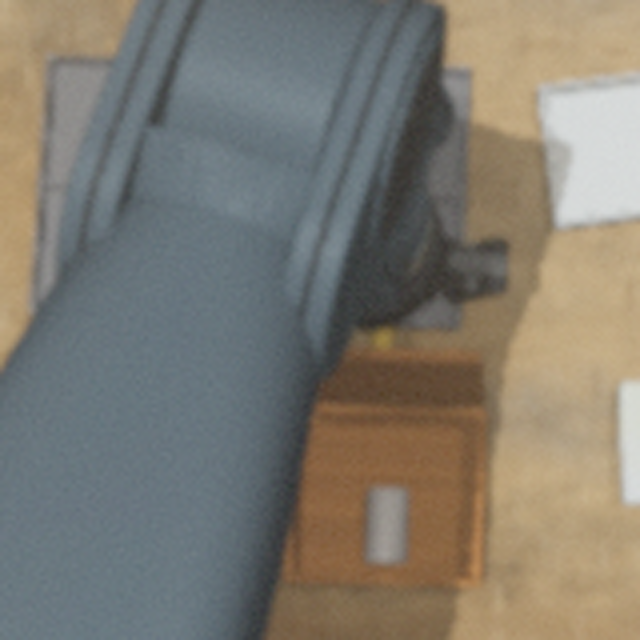

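Emit:
arm_command:
  targets:
    - [0,0,0,0,0,0,-0.2]
    - [0,0,0,0,0,0,-0.2]
    - [0,0,0,0,0,0,-0.2]
    - [0,0,-40,0,0,0,-0.2]
    - [0,0,-90,0,0,0,-0.2]
    - [0,0,-120,0,0,0,-0.2]
    - [0,0,-120,0,0,0,-0.2]

```text
time: 13.5
position: [538.2, -95.4, 197.5]
eef_rot: [0.004, 0.014, 1.0, 0.0]
ft_force: [-0.5, 0.4, -0.1]
width: 0.599
```

```bash
python3 - <<'E'
from m0 import *
c=cam("top","10"); np.set_printoptions(precision=1,suppress=True)
im=cv2.resize(c["image"],None,fx=8,fy=8,interpolation=cv2.INTER_CUBIC); h=cv2.cvtColor(im,cv2.COLOR_BGR2HSV)
m=(h[...,1]<90).astype(np.uint8); m[:2000]=0; m[2200:]=0; m[:,:2270]=0; m[:,2500:]=0
for k in blobs(m,2000,3e5):
    W=onz(c,(k.reshape(-1,2)+.5)/8-.5,22)[:,:2].astype(np.float32); print(cv2.minAreaRect(W),cen(k)[0]/8,cen(k)[1]/8)
s=cam("scene","10")
print(tri(c,(296.9,261.2),s,(230+503/4,180+382/4)))
c=snap("scene","11"); crop(c,230,180,430,330,4,"s11.png")
E
python3 plan.py 412 -97 150 0
```

```text
((415.3821716308594, -91.73247528076172), (24.50706672668457, 43.32279586791992), 88.21894836425781) 296.7101516983621 261.410555066994
[416.1 -91.5   9.9]
t 13.55 pos [536.9 -95.  195.1] w 0.602 F [-0.5  0.8 -0.4]
-> shift [125.   -5.5  44.6] rot [ 0.002  0.004 -0.027]
cur yaw -1.6 q6 -0.27
```

View pics/s11.png

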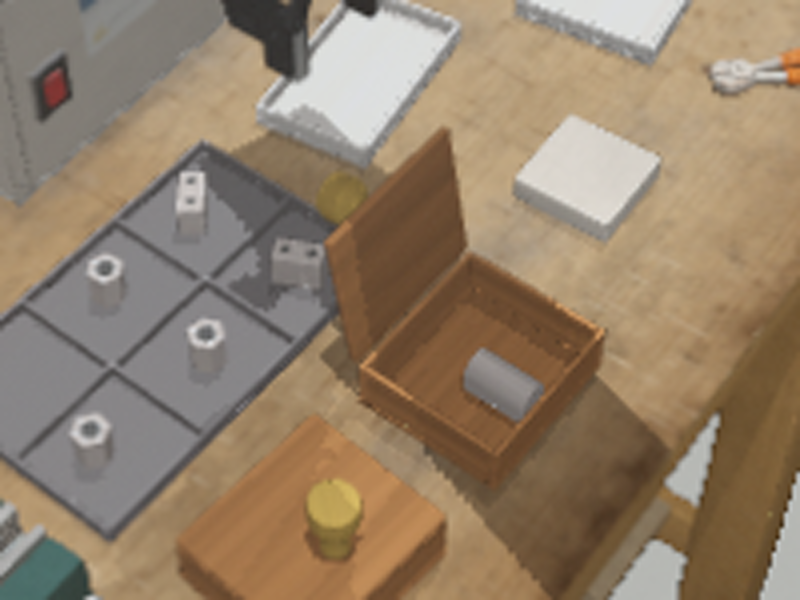

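Emit:
arm_command:
  targets:
    - [40,-2,0,0,0,0,0.05]
    - [80,-4,0,0,0,0,0.05]
    - [120,-7,0,0,0,0,0.05]
    - [120,-7,40,0,0,0,0.05]
    - [120,-7,90,0,0,0,0.05]
    - [120,-7,120,0,0,0,0.05]
    - [120,-7,120,0,0,0,0.05]

```text
time: 14.42
position: [413.3, -96.8, 69.8]
eef_rot: [-0.002, 0.014, 1.0, 0.003]
ft_force: [-0.2, 0.7, 0.2]
width: 0.478
```

```bash
python3 plan.py 416.4 -91 20 -1.8; python3 - <<'E'
from h import *
c=snap("scene","12"); crop(c,300,220,400,320,7,"s12.png")
E
```

```text
t 14.43 pos [413.3 -96.8  69.8] w 0.478 F [-0.2  0.7  0.2]
-> shift [-3.2  5.6 49.8] rot [ 0.005 -0.005  0.004]
cur yaw -1.6 q6 -0.36
```

View pics/s12.png

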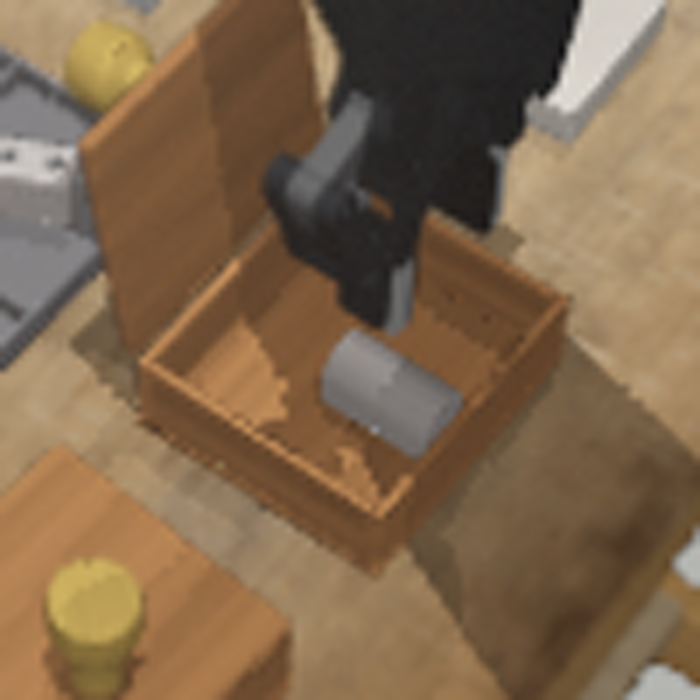

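Emit:
arm_command:
  targets:
    - [-3,6,0,0.005,-0.005,0,0.05]
    - [-3,6,20,0.005,-0.005,0,0.05]
    - [-3,6,30,0.005,-0.005,0,0.05]
    - [-3,6,30,0.005,-0.005,0,0.05]

```text
time: 14.98
position: [418.3, -91.3, 42.3]
eef_rot: [0.002, 0.014, 1.0, -0.001]
ft_force: [-1.0, 0.6, -0.3]
width: 0.471
```

```bash
python3 plan.py 416.4 -91 20 -1.8; python3 - <<'E'
from h import *
c=snap("scene","13"); crop(c,300,220,400,320,7,"s13.png")
E
```

```text
t 14.97 pos [418.3 -91.3  42.3] w 0.471 F [-1.   0.6 -0.3]
-> shift [ 2.   0.3 22.3] rot [-0.001  0.004  0.004]
cur yaw -1.6 q6 -0.34
```

View pics/s13.png

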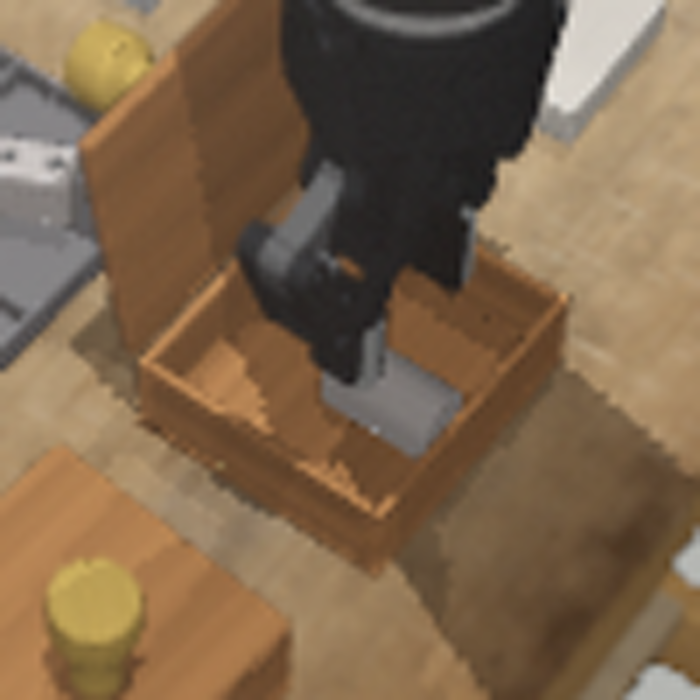

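Emit:
arm_command:
  targets:
    - [2,0,7,0,0,0,0.05]
    - [2,0,14,0,0,0,0.05]
    - [2,0,14,0,0,0,0.05]

```text
time: 15.4
position: [416.1, -91.3, 28.0]
eef_rot: [0.002, 0.014, 1.0, -0.0]
ft_force: [-0.1, -0.4, 0.0]
width: 0.471
```

```bash
python3 plan.py 416.4 -91 20 -1.8; python3 - <<'E'
from h import *
c=snap("scene","14"); crop(c,300,220,400,320,7,"s14.png")
E
```

```text
t 15.40 pos [416.1 -91.3  28. ] w 0.471 F [-0.1 -0.4  0. ]
-> shift [-0.3  0.3  8. ] rot [-0.001  0.003  0.004]
cur yaw -1.6 q6 -0.35
```

View pics/s14.png

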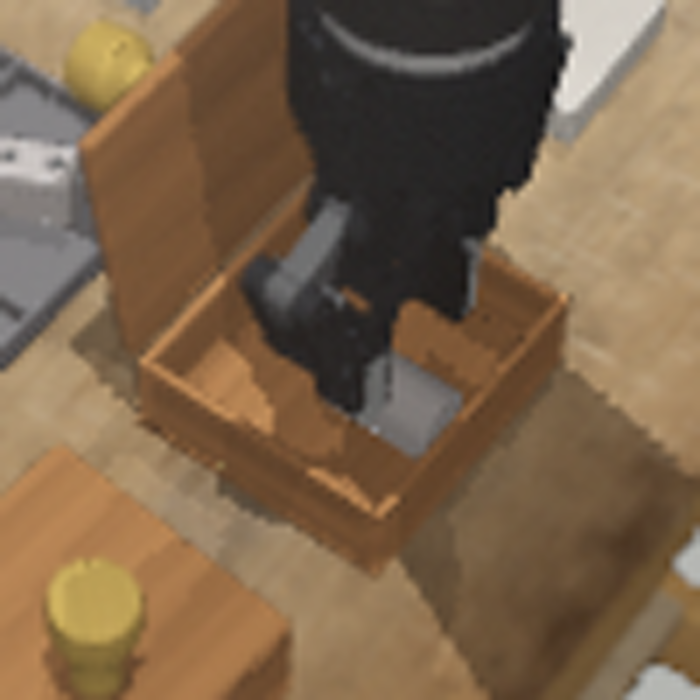

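Emit:
arm_command:
  targets:
    - [0,0,4,0,0,0,0.05]
    - [0,0,8,0,0,0,0.05]
    - [0,0,8,0,0,0,0.05]

```text
time: 15.82
position: [416.0, -91.3, 19.9]
eef_rot: [0.002, 0.014, 1.0, -0.0]
ft_force: [-0.2, -0.4, 0.1]
width: 0.476
```

Emit:
arm_command:
  targets:
    - [0,0,3,0,0,0,0.05]
    - [0,0,5,0,0,0,0.05]
    - [0,0,5,0,0,0,0.05]

```text
time: 16.2
position: [415.8, -91.2, 14.6]
eef_rot: [0.001, 0.014, 1.0, -0.0]
ft_force: [-0.1, 0.7, 0.5]
width: 0.475
```

```bash
python3 plan.py 416.4 -91 20 -1.8; python3 - <<'E'
from h import *
c=snap("scene","15"); crop(c,300,220,400,320,7,"s15.png")
E
```

```text
t 16.20 pos [415.8 -91.2  14.6] w 0.475 F [-0.1  0.7  0.5]
-> shift [-0.6  0.2 -5.4] rot [-0.001  0.003  0.004]
cur yaw -1.6 q6 -0.35
```

View pics/s15.png

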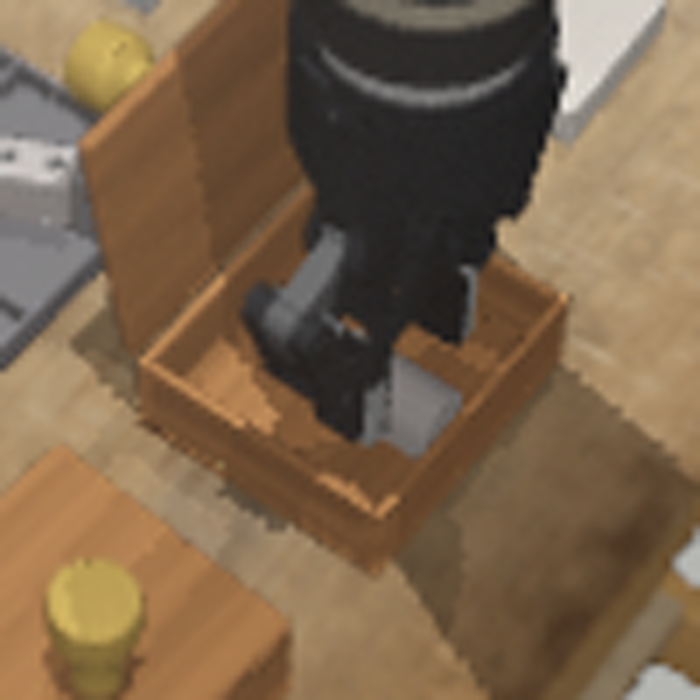

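```bash
python3 - <<'E'
from h import *
c=cam("scene","15"); np.set_printoptions(precision=0,suppress=True)
for z in (4,10,16,22,28):
    print(z,(proj(c,[[405,-71,z],[405,-64,z],[405,-111,z],[405,-118,z]])-[300,220]).ravel()*7)
E
```

```text
4 [386. 461. 374. 476. 456. 376. 468. 362.]
10 [387. 450. 375. 465. 457. 365. 469. 351.]
16 [388. 439. 376. 455. 458. 354. 470. 340.]
22 [389. 429. 376. 444. 459. 343. 471. 329.]
28 [390. 418. 377. 433. 460. 332. 472. 318.]
```

Emit:
arm_command:
  targets:
    - [0,0,3,0,0,0,0.05]
    - [0,0,6,0,0,0,0.05]
    - [0,0,6,0,0,0,0.05]

```text
time: 16.62
position: [415.6, -91.1, 8.4]
eef_rot: [0.001, 0.014, 1.0, -0.0]
ft_force: [0.2, -0.9, 0.5]
width: 0.474
```

Emit:
arm_command:
  targets:
    - [0,0,2,0,0,0,0.05]
    - [0,0,3,0,0,0,0.05]
    - [0,0,3,0,0,0,0.05]

```text
time: 17.0
position: [415.5, -91.0, 5.2]
eef_rot: [0.001, 0.014, 1.0, -0.0]
ft_force: [0.8, 0.5, 0.4]
width: 0.469
```

Emit:
arm_command:
  targets:
    - [0,0,2,0,0,0,0.05]
    - [0,0,2,0,0,0,0.05]

```text
time: 17.25
position: [415.3, -90.9, 3.0]
eef_rot: [0.001, 0.014, 1.0, -0.0]
ft_force: [-0.3, 0.0, 0.1]
width: 0.479
```

Emit:
arm_command:
  targets:
    - [0,0,2,0,0,0,0.05]
    - [0,0,2,0,0,0,0.05]

```text
time: 17.5
position: [415.1, -90.9, 0.8]
eef_rot: [0.001, 0.014, 1.0, 0.0]
ft_force: [-0.7, 0.8, 0.2]
width: 0.475
```

```bash
python3 plan.py 416.4 -91 20 -1.8; python3 - <<'E'
from h import *
c=snap("scene","16"); crop(c,300,220,400,320,7,"s16.png")
E
```

```text
t 17.50 pos [415.1 -90.9   0.8] w 0.475 F [-0.7  0.8  0.2]
-> shift [ -1.3  -0.1 -19.2] rot [0.    0.001 0.004]
cur yaw -1.6 q6 -0.35
```

View pics/s16.png

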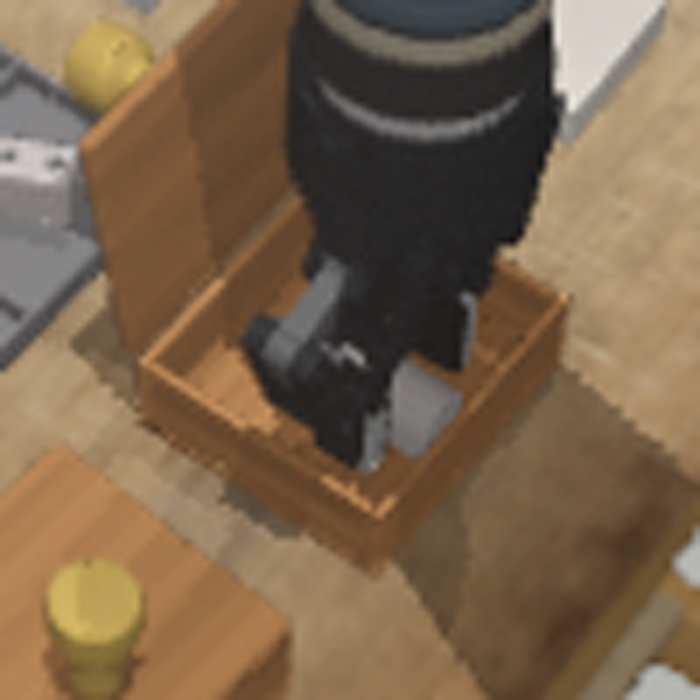

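Emit:
arm_command:
  targets:
    - [0,0,0,0,0,0,0.5]
    - [0,0,0,0,0,0,1]
    - [0,0,0,0,0,0,1]
    - [0,0,0,0,0,0,1]
    - [0,0,0,0,0,0,1]

```text
time: 18.18
position: [415.5, -91.0, 1.2]
eef_rot: [0.001, 0.014, 1.0, -0.0]
ft_force: [0.4, -0.5, 3.5]
width: 0.231
```

Emit:
arm_command:
  targets:
    - [0,0,-10,0,0,0,1]
    - [0,0,-30,0,0,0,1]
    - [0,0,-60,0,0,0,1]
    - [0,0,-90,0,0,0,1]
    - [0,0,-90,0,0,0,1]

```text
time: 18.8
position: [417.4, -91.8, 94.0]
eef_rot: [0.004, 0.014, 1.0, -0.001]
ft_force: [0.1, 0.6, -1.5]
width: 0.239
```

```bash
python3 - <<'E'
from m0 import *
c=snap("scene","17"); crop(c,290,180,430,320,5,"s17.png")
s=cam("scene","0"); crop(s,340,190,420,250,8,"blk.png")
c=cam("top","0"); crop(c,340,210,400,270,8,"blkt.png")
E
python3 plan.py 461.5 -249.5 150 0
```

```text
t 18.85 pos [416.1 -91.3  92.2] w 0.239 F [ 0.2 -0.1 -2. ]
-> shift [ -49.9 -156.9  -57.5] rot [-0.001  0.004 -0.027]
cur yaw -1.6 q6 -0.35
```

View pics/s17.png

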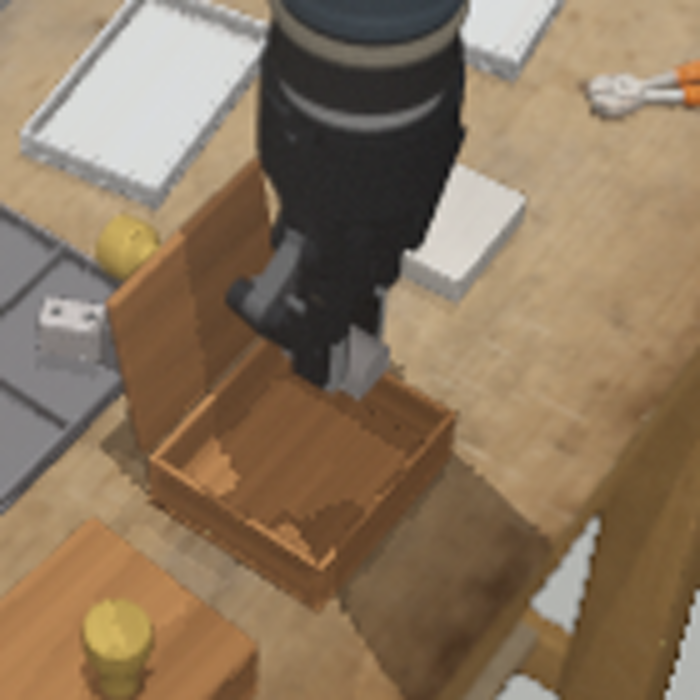

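View pics/blk.png

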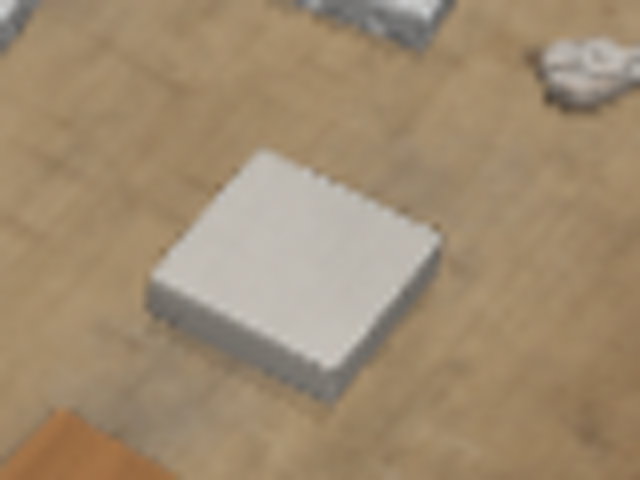

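View pics/blkt.png

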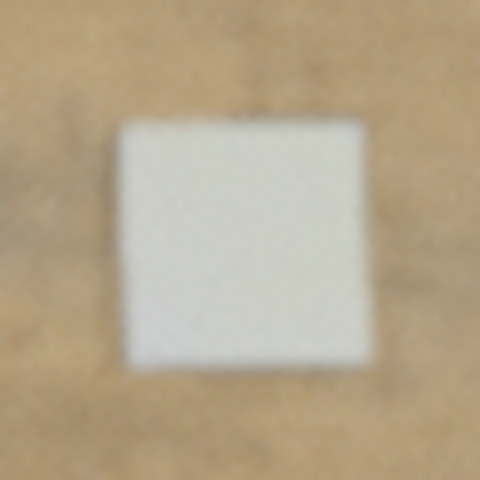

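```bash
python3 - <<'E'
from h import *
np.set_printoptions(precision=1,suppress=True)
c=cam("top","0");s=cam("scene","0")
T=np.array([[122,122],[365,122],[372,366],[128,366]])/8+[340,210]-.44
P=onz(c,T,18); print(P,P.mean(0))
S=np.array([[265,150],[440,235],[335,370],[150,278]])/8+[340,190]-.44
Q=onz(s,S,18); print(Q,Q.mean(0))
for a,b in zip(T,[S[0],S[1],S[2],S[3]]): print(tri(c,a,s,b))
E
```

```text
[[ 493.5 -217.8   18. ]
 [ 493.5 -283.7   18. ]
 [ 427.6 -284.7   18. ]
 [ 427.6 -219.    18. ]] [ 460.5 -251.3   18. ]
[[ 492.8 -279.2   18. ]
 [ 430.4 -280.8   18. ]
 [ 428.4 -216.3   18. ]
 [ 492.6 -214.    18. ]] [ 461.  -247.6   18. ]
[ 475.7 -220.7   84. ]
[ 468.9 -296.4  -11.5]
[ 444.5 -285.2  -64.4]
[ 452.2 -203.4   51.2]
```

Emit:
arm_command:
  targets:
    - [0,-50,-30,0,0,0,1]
    - [-10,-100,-30,0,0,-0.01,1]
    - [-40,-150,-30,0,0,-0.03,1]
    - [-50,-157,-20,0,0,-0.03,1]
    - [-50,-157,0,0,0,-0.03,1]
    - [-50,-157,30,0,0,-0.03,1]
    - [-50,-157,50,0,0,-0.03,1]
    - [-50,-157,50,0,0,-0.03,1]

```text
time: 19.85
position: [459.0, -246.7, 38.5]
eef_rot: [-0.001, -0.002, 1.0, 0.002]
ft_force: [0.2, 0.3, -1.4]
width: 0.233
```

```bash
python3 plan.py 461 -249.7 16 0; python3 - <<'E'
from h import *
c=snap("scene","18"); crop(c,320,150,440,270,5,"s18.png")
E
```

```text
t 19.85 pos [ 459.  -246.7   38.5] w 0.233 F [ 0.2  0.3 -1.4]
-> shift [-2.1 -3.1 22.5] rot [ 0.004 -0.003  0.003]
cur yaw 0.2 q6 -0.63
```

View pics/s18.png

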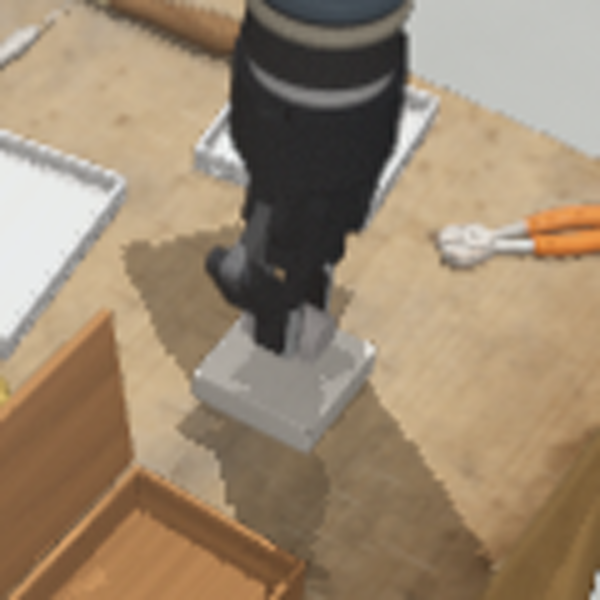

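Emit:
arm_command:
  targets:
    - [-2,-3,8,0.004,-0.003,0,1]
    - [-2,-3,16,0.004,-0.003,0,1]
    - [-2,-3,20,0.004,-0.003,0,1]
    - [-2,-3,20,0.004,-0.003,0,1]

```text
time: 20.4
position: [462.0, -250.6, 20.0]
eef_rot: [0.001, -0.002, 1.0, -0.001]
ft_force: [-0.4, -0.8, -1.1]
width: 0.24
```

```bash
python3 plan.py 461 -249.7 16 0; python3 - <<'E'
from h import *
c=snap("scene","19"); crop(c,320,150,440,270,5,"s19.png")
E
```

```text
t 20.40 pos [ 462.  -250.6   20. ] w 0.240 F [-0.4 -0.8 -1.1]
-> shift [1.  0.9 4. ] rot [-0.002  0.002  0.003]
cur yaw 0.2 q6 -0.63
```

View pics/s19.png

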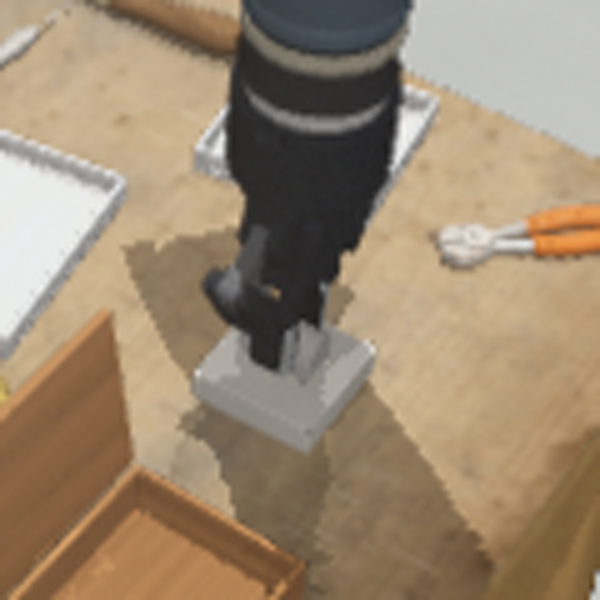

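Emit:
arm_command:
  targets:
    - [1,1,2,0,0,0,1]
    - [1,1,4,0,0,0,1]
    - [1,1,4,0,0,0,1]

```text
time: 20.82
position: [461.1, -249.7, 16.2]
eef_rot: [0.001, -0.002, 1.0, -0.001]
ft_force: [-0.3, 0.6, -0.6]
width: 0.237
```

Emit:
arm_command:
  targets:
    - [0,0,1,0,0,0,1]
    - [0,0,1,0,0,0,1]

```text
time: 21.08
position: [461.3, -249.8, 15.7]
eef_rot: [0.001, -0.002, 1.0, -0.001]
ft_force: [-1.0, 1.8, 2.1]
width: 0.23
```

Emit:
arm_command:
  targets:
    - [0,0,1,0,0,0,1]
    - [0,0,1,0,0,0,1]

```text
time: 21.32
position: [461.3, -249.8, 15.7]
eef_rot: [0.002, -0.002, 1.0, -0.001]
ft_force: [-2.4, 1.6, 6.1]
width: 0.236
```

Emit:
arm_command:
  targets:
    - [0,0,-1,0,0,0,0.3]
    - [0,0,-1,0,0,0,0.05]
    - [0,0,-1,0,0,0,0.05]
    - [0,0,-20,0,0,0,0.05]
    - [0,0,-60,0,0,0,0.05]
    - [0,0,-120,0,0,0,-0.2]
    - [0,0,-150,0,0,0,-0.2]
    - [0,0,-150,0,0,0,-0.2]

```text
time: 22.32
position: [462.8, -250.9, 169.3]
eef_rot: [0.004, -0.002, 1.0, -0.003]
ft_force: [-0.3, 0.1, -0.7]
width: 0.598
```

```bash
python3 plan.py 535.8 -94.6 170 -1.6; python3 - <<'E'
from h import *
c=snap("scene","20"); crop(c,320,150,440,270,5,"s20.png")
E
```

```text
t 22.32 pos [ 462.8 -250.9  169.3] w 0.598 F [-0.3  0.1 -0.7]
-> shift [-73.5 156.   -1.1] rot [-0.006  0.009  0.031]
cur yaw 0.2 q6 -0.63
```

View pics/s20.png

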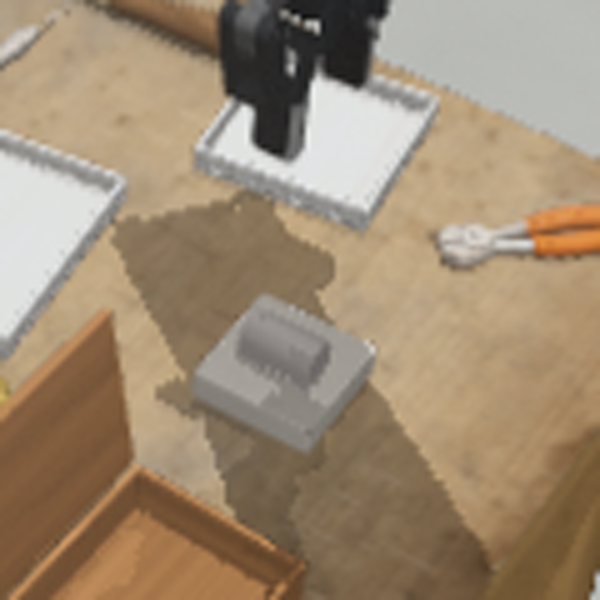

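Emit:
arm_command:
  targets:
    - [-20,50,0,0,0,0.01,-0.2]
    - [-45,100,0,0,0,0.03,-0.2]
    - [-73,156,0,-0.006,0.009,0.03,-0.2]
    - [-73,156,0,-0.006,0.009,0.03,-0.2]
    - [-73,156,30,-0.006,0.009,0.03,-0.2]
    - [-73,156,60,-0.006,0.009,0.03,-0.2]
    - [-73,156,60,-0.006,0.009,0.03,-0.2]

```text
time: 23.25
position: [530.4, -93.6, 101.5]
eef_rot: [-0.007, 0.014, 1.0, 0.002]
ft_force: [0.1, 0.3, -0.2]
width: 0.602
```

```bash
python3 plan.py 535.8 -94.6 73.5 -1.6; python3 - <<'E'
from h import *
c=snap("scene","21"); crop(c,230,180,430,330,4,"s21.png")
E
```

```text
t 23.25 pos [530.4 -93.6 101.5] w 0.602 F [ 0.1  0.3 -0.2]
-> shift [-5.8 -0.9 27.9] rot [ 0.004 -0.013  0.   ]
cur yaw -1.6 q6 -0.27
```

View pics/s21.png

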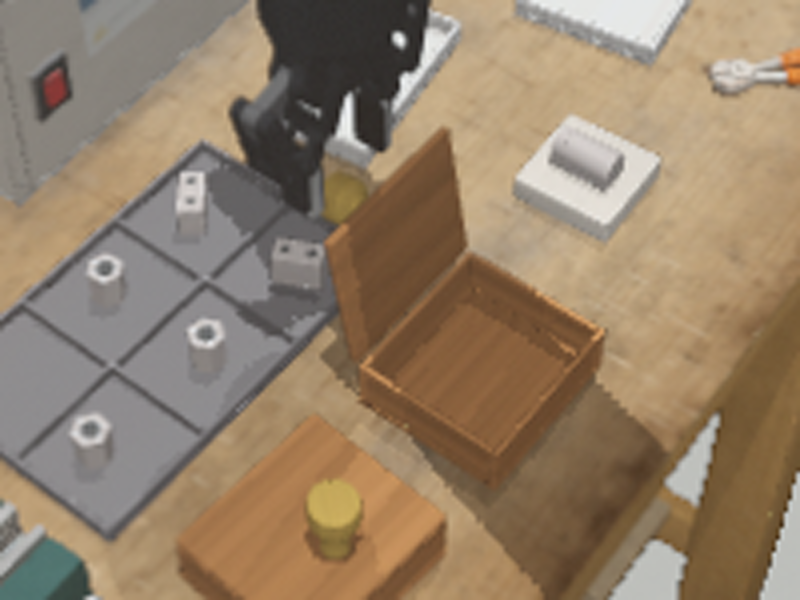

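Emit:
arm_command:
  targets:
    - [-6,-1,0,0,-0.013,0,-0.2]
    - [-6,-1,14,0,-0.013,0,-0.2]
    - [-6,-1,28,0,-0.013,0,-0.2]
    - [-6,-1,28,0,-0.013,0,-0.2]
    - [-6,-1,28,0,-0.013,0,1]
    - [-6,-1,28,0,-0.013,0,1]
    - [-6,-1,28,0,-0.013,0,1]
    - [-6,-1,28,0,-0.013,0,1]

```text
time: 24.3
position: [538.1, -94.7, 76.2]
eef_rot: [0.002, 0.014, 1.0, 0.002]
ft_force: [0.4, 2.5, -0.9]
width: 0.293
```

Emit:
arm_command:
  targets:
    - [5,0,-4,0,0,0,1]
    - [11,0,-9,0,0,0,1]
    - [18,0,-13,0,0,0,1]
    - [24,0,-16,0,0,0,1]
    - [32,0,-19,0,0,0,1]
    - [39,0,-21,0,0,0,1]
    - [46,0,-22,0,0,0,1]
    - [54,0,-22,0,0,0,1]

```text
time: 25.3
position: [484.8, -93.3, 99.0]
eef_rot: [0.004, 0.014, 1.0, 0.002]
ft_force: [4.6, 1.8, -1.1]
width: 0.289
```

```bash
python3 plan.py 414.6 -91.4 57 -1.6; python3 - <<'E'
from h import *
c=snap("scene","22"); crop(c,230,180,430,330,4,"s22.png")
E
```

```text
t 25.30 pos [484.8 -93.3  99. ] w 0.289 F [ 4.6  1.8 -1.1]
-> shift [70.5 -0.2 41.5] rot [0.004 0.008 0.001]
cur yaw -1.6 q6 -0.30
```

View pics/s22.png

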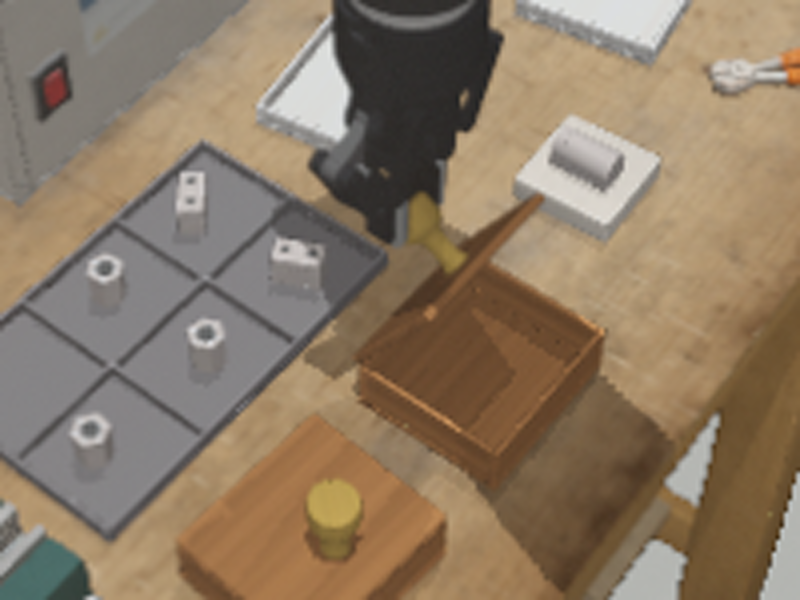

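Emit:
arm_command:
  targets:
    - [6,0,0,0,0,0,1]
    - [14,0,1,0,0,0,1]
    - [21,0,3,0,0,0,1]
    - [29,0,5,0,0,0,1]
    - [36,0,8,0,0,0,1]
    - [43,0,11,0,0,0,1]
    - [49,0,16,0,0,0,1]
    - [55,0,21,0,0,0,1]

```text
time: 26.35
position: [427.0, -91.8, 78.8]
eef_rot: [0.002, 0.014, 1.0, 0.002]
ft_force: [-2.9, 2.2, 7.7]
width: 0.294
```

Emit:
arm_command:
  targets:
    - [6,0,6,0,0,0,1]
    - [11,0,12,0,0,0,1]
    - [15,0,18,0,0,0,1]
    - [15,0,21,0,0,0,1]
    - [15,0,22,0,0,0,1]

```text
time: 26.98
position: [413.9, -91.6, 64.3]
eef_rot: [0.005, 0.014, 1.0, 0.001]
ft_force: [-10.7, 8.1, 40.2]
width: 0.29
```

```bash
python3 plan.py 414.6 -91.4 57 -1.6; python3 - <<'E'
from h import *
c=snap("scene","23"); crop(c,230,180,430,330,4,"s23.png")
E
```

```text
t 26.98 pos [413.9 -91.6  64.3] w 0.290 F [-10.7   8.1  40.2]
-> shift [-0.6  0.2  7.3] rot [0.002 0.009 0.001]
cur yaw -1.5 q6 -0.35
```

View pics/s23.png

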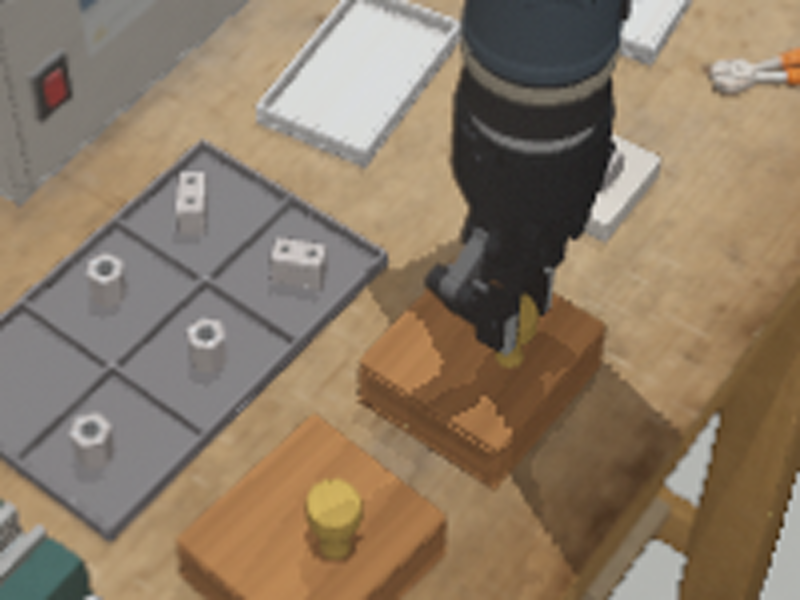

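Emit:
arm_command:
  targets:
    - [0,0,0,0,0,0,-0.2]
    - [0,0,0,0,0,0,-0.2]
    - [0,0,0,0,0,0,-0.2]
    - [0,0,-15,0,0,0,-0.2]
    - [0,0,-50,0,0,0,-0.2]
    - [0,0,-90,0,0,0,-0.2]
    - [0,0,-90,0,0,0,-0.2]

```text
time: 27.9
position: [415.5, -92.9, 158.6]
eef_rot: [0.008, 0.014, 1.0, -0.001]
ft_force: [1.0, 0.9, -0.8]
width: 0.595
```

```bash
python3 - <<'E'
from h import *
c=snap("scene","24"); crop(c,190,180,430,360,3,"s24.png")
c=snap("top","24"); crop(c,195,130,345,280,4,"t24.png")
E
python3 plan.py 565.5 -11 100 -8
```

```text
t 28.00 pos [413.4 -92.  154.9] w 0.599 F [-0.3  0.3  0.2]
-> shift [-149.3   85.    56.5] rot [0.002 0.01  0.113]
cur yaw -1.5 q6 -0.35
```

View pics/s24.png

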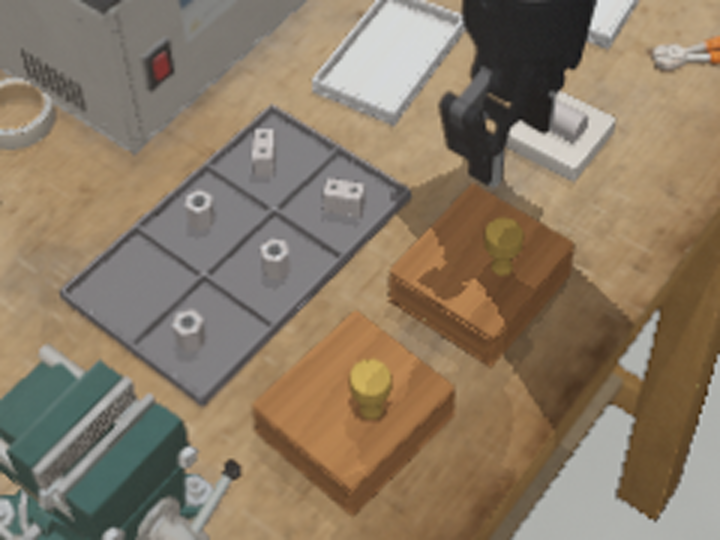

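View pics/t24.png

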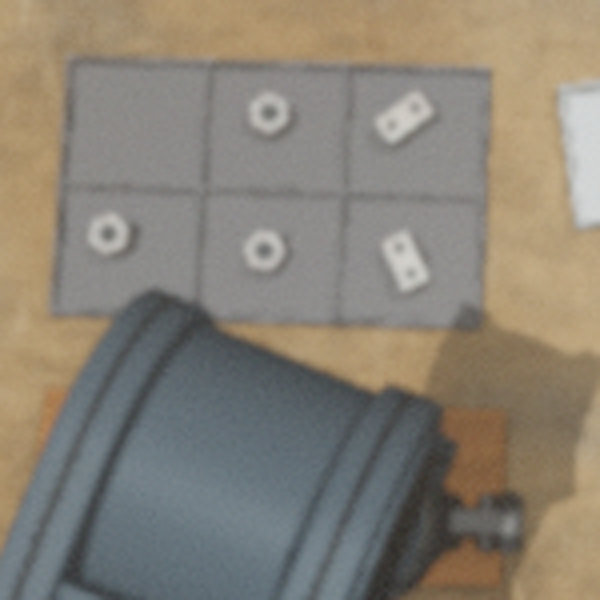

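```bash
cat > parts.py <<'E'
from m0 import *
import sys
def parts(tag,ztop=27,box=(200,135,335,215)):
    c=cam("top",tag)
    out=[]
    im=cv2.resize(c["image"],None,fx=8,fy=8,interpolation=cv2.INTER_CUBIC); h=cv2.cvtColor(im,cv2.COLOR_BGR2HSV)
    for thr in (140,150,160):
        m=((h[...,1]<60)&(h[...,2]>thr))
        for k in blobs(m,3000,12000):
            P=(k.reshape(-1,2)+.5)/8-.5
            mx,my=P.mean(0)
            if not(box[0]<mx<box[2] and box[1]<my<box[3]): continue
            W=onz(c,P,ztop)[:,:2].astype(np.float32); W0=np.array(cen(W)); r=cv2.minAreaRect(W)
            if max(r[1])/min(r[1])>1.3:
                e=cv2.boxPoints(r); a,b=e[1]-e[0],e[2]-e[1]; l=a if np.linalg.norm(a)>np.linalg.norm(b) else b
                print(tag,thr,"block",np.round(W0,1),"long dir deg %.0f"%(np.degrees(np.arctan2(l[1],l[0]))%180),np.round(r[1],1))
            else:
                d=W-W0; th=np.arctan2(d[:,1],d[:,0]); rr=np.hypot(*d.T); g=np.linspace(-np.pi,np.pi,720,endpoint=False)
                rr=np.interp(g,np.sort(th),rr[np.argsort(th)],period=2*np.pi); F=np.mean(rr*np.exp(-6j*g)); g0=-np.degrees(np.angle(F))/6
                print(tag,thr,"nut",np.round(W0,1),"flat normal %.0f amp %.2f"%((g0+30)%60,abs(F)))
if __name__=="__main__": [parts(t) for t in sys.argv[1:]]
E
python3 parts.py 0 1 24|sort -k3
```

```text
0 140 block [ 546.5 -118.3] long dir deg 178 [18.1 45.4]
24 140 block [552.7  89.5] long dir deg 178 [19.7 44.7]
0 160 block [558.5 -89.2] long dir deg 25 [31.3 17.1]
1 160 block [558.5 -89.2] long dir deg 26 [31.3 17.2]
0 150 block [558.6 -89.1] long dir deg 26 [32.8 18.7]
24 160 block [558.6 -89.2] long dir deg 26 [32.2 18. ]
1 150 block [558.7 -89.1] long dir deg 26 [32.9 18.8]
24 150 block [558.9 -89. ] long dir deg 25 [34.3 19.9]
0 140 block [559.2 -88.9] long dir deg 24 [35.3 21.3]
1 140 block [559.7 -88.8] long dir deg 24 [36.2 25.6]
0 160 block [638.7 -87.5] long dir deg 126 [16.9 30.6]
1 160 block [638.8 -87.4] long dir deg 126 [17.3 31.2]
24 160 block [638.9 -87.4] long dir deg 127 [18.2 31.9]
0 150 block [638.9 -87.4] long dir deg 127 [18.4 32.2]
1 150 block [639.  -87.4] long dir deg 126 [18.8 32.8]
24 150 block [639.2 -87.4] long dir deg 126 [19.7 33.7]
0 140 block [639.3 -87.4] long dir deg 127 [20.2 34.2]
1 140 block [639.5 -87.3] long dir deg 127 [21.4 34.6]
0 160 nut [564.5 -11.8] flat normal 51 amp 0.14
1 160 nut [564.6 -11.8] flat normal 52 amp 0.14
24 160 nut [564
[... 395 characters left out ...]
 flat normal 20 amp 0.16
0 150 nut [574.   74.4] flat normal 20 amp 0.16
1 150 nut [574.1  74.4] flat normal 19 amp 0.16
24 150 nut [574.2  74.6] flat normal 21 amp 0.15
0 140 nut [574.3  74.8] flat normal 20 amp 0.16
1 140 nut [574.4  74.7] flat normal 19 amp 0.15
24 140 nut [619.1  65.8] flat normal 30 amp 1.15
0 160 nut [641.5 -12.7] flat normal 32 amp 0.17
1 160 nut [641.5 -12.7] flat normal 33 amp 0.13
24 160 nut [641.6 -12.7] flat normal 35 amp 0.18
0 150 nut [641.7 -12.7] flat normal 33 amp 0.16
1 150 nut [641.7 -12.7] flat normal 34 amp 0.13
24 150 nut [641.9 -12.6] flat normal 35 amp 0.16
0 140 nut [642.1 -12.6] flat normal 35 amp 0.17
1 140 nut [642.2 -12.6] flat normal 35 amp 0.15
```

```bash
python3 plan.py 565.6 -10.9 60 22
```

```text
t 28.00 pos [413.4 -92.  154.9] w 0.599 F [-0.3  0.3  0.2]
-> shift [-149.    85.    96.5] rot [-0.001  0.01  -0.411]
cur yaw -1.5 q6 -0.35
```

Emit:
arm_command:
  targets:
    - [-40,20,0,0,0,-0.15,0.05]
    - [-80,45,0,0,0,-0.3,0.05]
    - [-120,70,0,0,0,-0.41,0.05]
    - [-149,85,20,0,0.01,-0.41,0.05]
    - [-149,85,60,0,0.01,-0.41,0.05]
    - [-149,85,96,0,0.01,-0.41,0.05]
    - [-149,85,96,0,0.01,-0.41,0.05]

```text
time: 28.88
position: [560.7, -10.2, 54.8]
eef_rot: [-0.006, -0.19, 0.982, 0.002]
ft_force: [0.0, -0.0, 0.1]
width: 0.479
```

```bash
python3 plan.py 565.6 -10.9 8 22
```

```text
t 28.88 pos [560.7 -10.2  54.8] w 0.479 F [ 0.  -0.   0.1]
-> shift [-4.8 -2.7 46.7] rot [ 0.005 -0.011 -0.001]
cur yaw 21.9 q6 -0.52
```

Emit:
arm_command:
  targets:
    - [-5,-3,5,0.005,-0.01,0,0.05]
    - [-5,-3,25,0.005,-0.01,0,0.05]
    - [-5,-3,25,0.005,-0.01,0,0.05]

```text
time: 29.25
position: [565.6, -11.2, 29.4]
eef_rot: [-0.001, -0.19, 0.982, 0.0]
ft_force: [0.2, -0.2, 0.3]
width: 0.478
```

```bash
python3 plan.py 565.6 -10.9 8 22;  python3 - <<'E'
from h import *
c=snap("scene","25"); crop(c,230,190,350,290,6,"s25.png")
E
```

```text
t 29.25 pos [565.6 -11.2  29.4] w 0.478 F [ 0.2 -0.2  0.3]
-> shift [-0.1  0.2 21.4] rot [ 0.001 -0.002 -0.001]
cur yaw 21.9 q6 -0.52
```

View pics/s25.png

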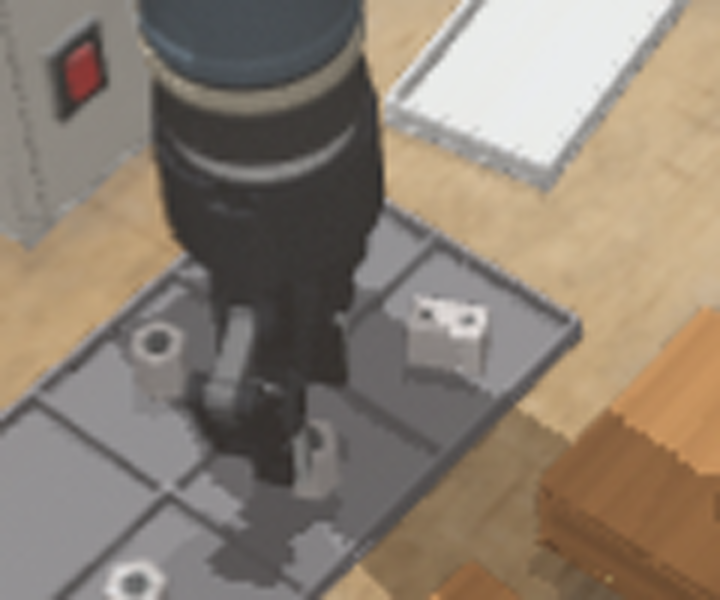

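Fingers straddle the nut. Descend, grip, lift.

Emit:
arm_command:
  targets:
    - [0,0,12,0,0,0,0.05]
    - [0,0,21,0,0,0,0.05]
    - [0,0,21,0,0,0,0.05]
    - [0,0,21,0,0,0,1]
    - [0,0,21,0,0,0,1]
    - [0,0,21,0,0,0,1]
    - [0,0,21,0,0,0,1]

```text
time: 30.18
position: [566.7, -11.3, 9.8]
eef_rot: [0.0, -0.19, 0.982, -0.0]
ft_force: [-0.0, 0.0, 1.0]
width: 0.2
```

Emit:
arm_command:
  targets:
    - [0,0,-10,0,0,0,1]
    - [0,0,-40,0,0,0,1]
    - [0,0,-80,0,0,0,1]
    - [0,0,-80,0,0,0,1]

```text
time: 30.68
position: [570.1, -11.7, 95.0]
eef_rot: [0.005, -0.19, 0.982, -0.002]
ft_force: [0.5, 0.2, -0.1]
width: 0.199
```

```bash
python3 - <<'E'
from h import *
np.set_printoptions(precision=1,suppress=True)
c=cam("top","0");s=cam("scene","0")
print(onz(c,[[441.4,205.1],[365.5,165.0]],3)+[1,1,0])
print(onz(s,[[383.2,174.6],[319.4,196.1]],3))
c=snap("scene","26"); crop(c,200,150,350,290,5,"s26.png")
E
python3 plan.py 538 -405 100 7
```

```text
[[ 539.5 -409.     3. ]
 [ 630.3 -242.     3. ]]
[[ 543.2 -414.6    3. ]
 [ 635.  -246.4    3. ]]
t 30.73 pos [568.6 -11.6  92.6] w 0.198 F [-0.7 -0.  -0.6]
-> shift [ 175.3 -353.5   -7.3] rot [-0.002  0.005  0.261]
cur yaw 21.9 q6 -0.52
```

View pics/s26.png

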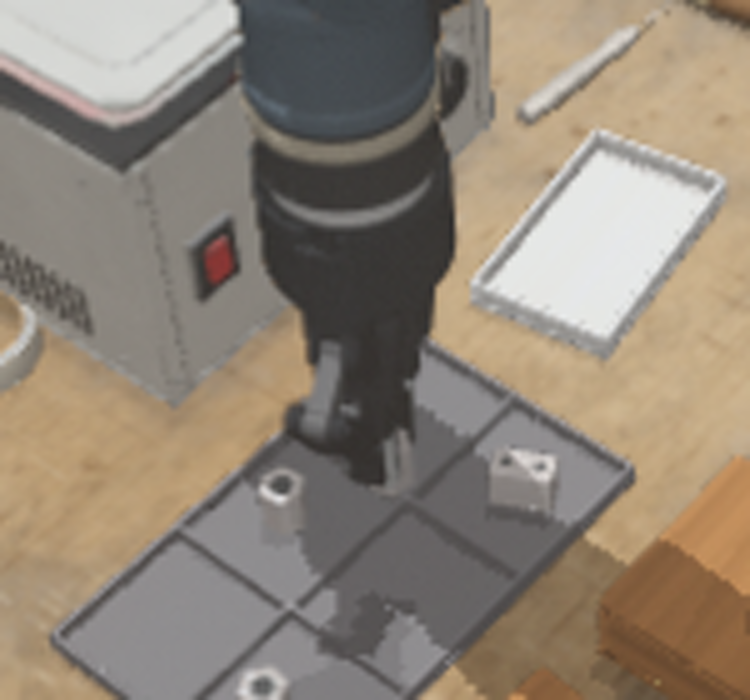

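```bash
python3 plan.py 567 -404 90 7
```

```text
t 30.73 pos [568.6 -11.6  92.6] w 0.198 F [-0.7 -0.  -0.6]
-> shift [ 148.1 -363.4    2.9] rot [-0.002  0.005  0.261]
cur yaw 21.9 q6 -0.52
```

Emit:
arm_command:
  targets:
    - [20,-48,-10,0,0,0.05,1]
    - [40,-97,-10,0,0,0.1,1]
    - [60,-146,-10,0,0,0.15,1]
    - [80,-195,-10,0,0,0.2,1]
    - [100,-244,-10,0,0,0.26,1]
    - [120,-293,-10,0,0,0.26,1]
    - [140,-342,-10,0,0,0.26,1]
    - [148,-363,-10,0,0,0.26,1]

```text
time: 31.72
position: [565.1, -406.2, 100.2]
eef_rot: [0.002, -0.06, 0.998, 0.0]
ft_force: [-0.2, -0.5, -0.6]
width: 0.2
```

```bash
python3 plan.py 567 -404 35 7;  python3 - <<'E'
from m0 import *
c=snap("scene","27"); crop(c,300,100,440,240,5,"s27.png")
c=cam("top","0"); crop(c,405,170,475,240,8,"sqt.png")
E
```

```text
t 31.73 pos [ 565.1 -406.2  100.2] w 0.200 F [-0.2 -0.5 -0.6]
-> shift [-2.   1.9 65.2] rot [ 0.     0.003 -0.002]
cur yaw 6.9 q6 -0.84
```

View pics/s27.png

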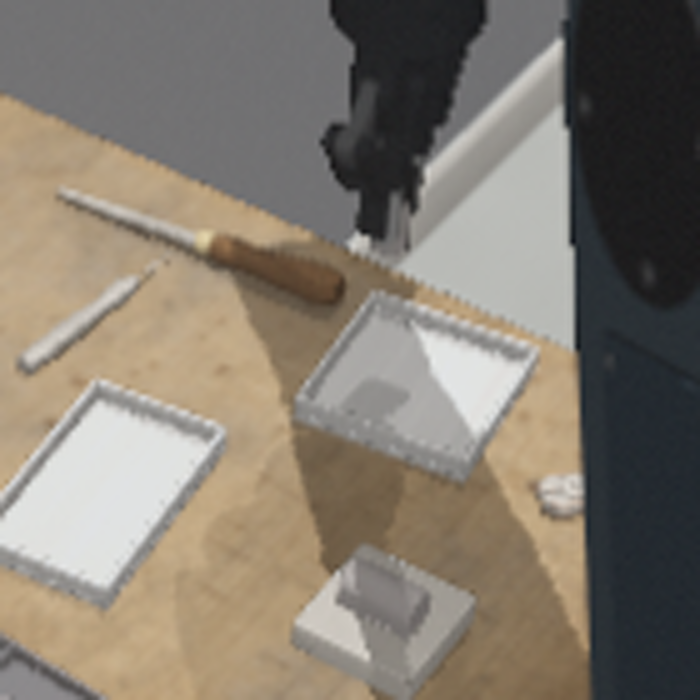

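View pics/sqt.png

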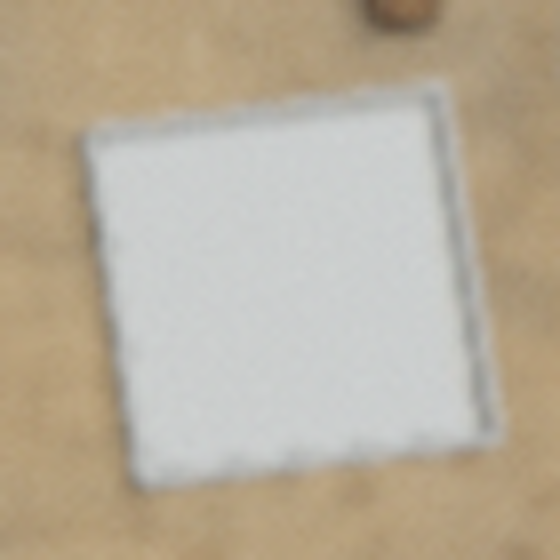

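```bash
python3 - <<'E'
from h import *
np.set_printoptions(precision=1,suppress=True)
c=cam("top","0")
P=onz(c,np.array([[88,132],[448,85],[502,442],[138,488]])/8+[405,170]-.44,16); print(P,P.mean(0))
# oblong from topcrop1 (4x, origin 325,135)
P=onz(c,np.array([[40,66],[268,38],[290,176],[57,207]])/4+[325,135]-.37,16); print(P,P.mean(0))
E
```

```text
[[ 579.1 -352.    16. ]
 [ 592.1 -451.5   16. ]
 [ 493.5 -462.5   16. ]
 [ 481.1 -363.2   16. ]] [ 536.5 -407.3   16. ]
[[ 658.2 -173.9   16. ]
 [ 674.  -301.    16. ]
 [ 595.7 -311.7   16. ]
 [ 578.5 -183.3   16. ]] [ 626.6 -242.5   16. ]
```

Emit:
arm_command:
  targets:
    - [0,3,30,0,0.003,0,1]
    - [0,3,60,0,0.003,0,1]
    - [0,3,75,0,0.003,0,1]
    - [0,3,75,0,0.003,0,1]

```text
time: 32.28
position: [563.4, -403.7, 22.4]
eef_rot: [-0.002, -0.059, 0.998, 0.001]
ft_force: [0.1, 0.2, 0.0]
width: 0.197
```

```bash
python3 plan.py 565.3 -403 10.5 7;  python3 - <<'E'
from m0 import *
c=snap("scene","28"); crop(c,340,120,440,220,6,"s28.png")
E
```

```text
t 32.27 pos [ 563.4 -403.7   22.4] w 0.197 F [0.1 0.2 0. ]
-> shift [-2.   0.4 11.9] rot [ 0.002 -0.003 -0.003]
cur yaw 6.8 q6 -0.84
```

View pics/s28.png

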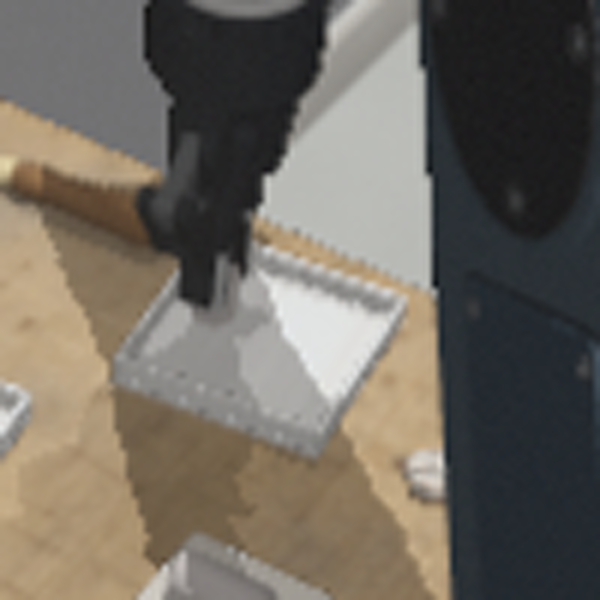

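Emit:
arm_command:
  targets:
    - [-2,0,6,0,-0.003,0,1]
    - [-2,0,12,0,-0.003,0,1]
    - [-2,0,12,0,-0.003,0,1]

```text
time: 32.7
position: [566.3, -404.2, 12.1]
eef_rot: [0.001, -0.059, 0.998, -0.0]
ft_force: [-0.7, -0.2, 0.0]
width: 0.195
```

Emit:
arm_command:
  targets:
    - [0,0,0,0,0,0,0.4]
    - [0,0,0,0,0,0,0.3]
    - [0,0,0,0,0,0,0.3]
    - [0,0,-20,0,0,0,0.3]
    - [0,0,-60,0,0,0,0.3]
    - [0,0,-90,0,0,0,0.05]
    - [0,0,-90,0,0,0,0.05]

```text
time: 33.58
position: [568.6, -406.4, 108.6]
eef_rot: [0.004, -0.059, 0.998, -0.004]
ft_force: [0.1, -0.3, -0.5]
width: 0.474
```

```bash
python3 plan.py 642.5 -11.8 100 4;  python3 - <<'E'
from m0 import *
c=snap("scene","29"); crop(c,340,120,440,220,6,"s29.png"); c=snap("top","29"); 
E
python3 parts.py 29 | grep " 150 "
```

```text
t 33.58 pos [ 568.6 -406.4  108.6] w 0.474 F [ 0.1 -0.3 -0.5]
-> shift [-120.1  383.1    6.7] rot [-0.007  0.009  0.049]
cur yaw 6.8 q6 -0.84
29 150 nut [575.1  75.1] flat normal 19 amp 0.17
29 150 nut [642.7 -12.3] flat normal 33 amp 0.27
29 150 nut [640.8 -87. ] flat normal 5 amp 0.71
```

View pics/s29.png

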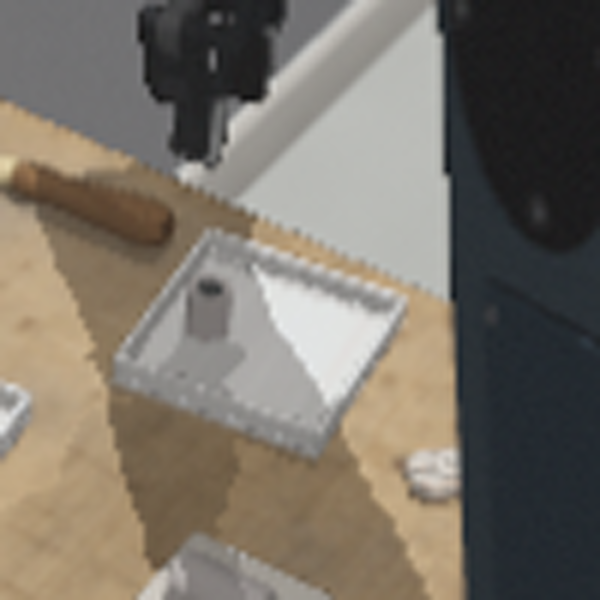

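View pics/top29.png

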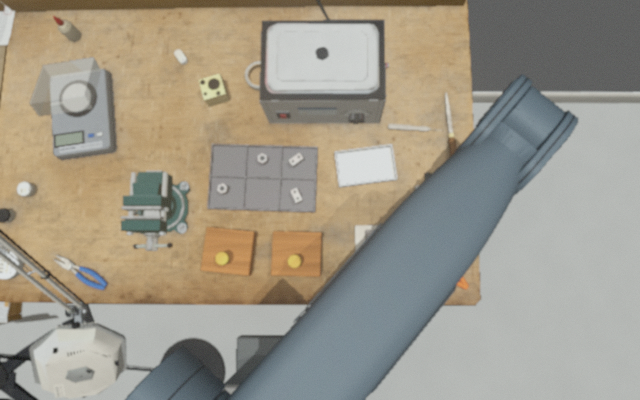

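Emit:
arm_command:
  targets:
    - [-16,50,0,0,0,0.01,0.05]
    - [-32,100,0,0,0,0.02,0.05]
    - [-48,150,0,0,0,0.03,0.05]
    - [-64,200,0,0,0,0.04,0.05]
    - [-80,255,0,0,0,0.05,0.05]
    - [-96,310,0,-0.007,0.009,0.05,0.05]
    - [-112,360,0,-0.007,0.009,0.05,0.05]
    - [-120,383,30,-0.007,0.009,0.05,0.05]

```text
time: 34.67
position: [642.1, -7.1, 74.5]
eef_rot: [-0.001, -0.036, 0.999, 0.002]
ft_force: [0.1, 0.3, 0.6]
width: 0.474
```

```bash
python3 plan.py 642.8 -11.6 30 4
```

```text
t 34.67 pos [642.1  -7.1  74.5] w 0.474 F [0.1 0.3 0.6]
-> shift [-0.5 -4.8 44.5] rot [ 0.005 -0.002  0.002]
cur yaw 4.1 q6 -0.19
```

Emit:
arm_command:
  targets:
    - [-1,-5,20,0.004,0,0,0.05]
    - [-1,-5,44,0.004,0,0,0.05]
    - [-1,-5,44,0.004,0,0,0.05]

```text
time: 35.05
position: [639.6, -11.2, 25.9]
eef_rot: [-0.006, -0.036, 0.999, 0.001]
ft_force: [-1.0, 0.5, -0.2]
width: 0.48
```

```bash
python3 plan.py 642.8 -11.6 9.5 4;  python3 - <<'E'
from m0 import *
c=snap("scene","30"); crop(c,200,180,320,280,6,"s30.png")
E
```

```text
t 35.05 pos [639.6 -11.2  25.9] w 0.480 F [-1.   0.5 -0.2]
-> shift [-3.4 -0.7 16.4] rot [ 0.003 -0.011  0.002]
cur yaw 4.1 q6 -0.19
```

View pics/s30.png

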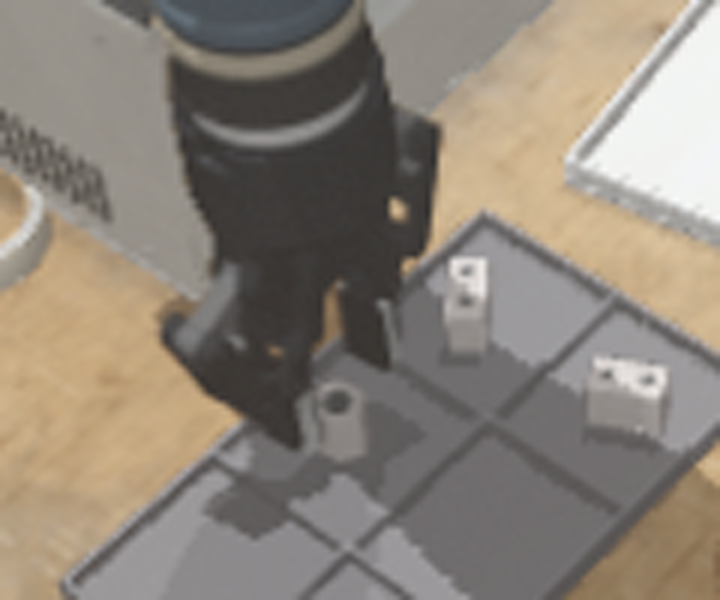

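Emit:
arm_command:
  targets:
    - [-3,-1,3,0.003,-0.01,0,0.05]
    - [-3,-1,16,0.003,-0.01,0,0.05]
    - [-3,-1,16,0.003,-0.01,0,0.05]
    - [-3,-1,16,0.003,-0.01,0,1]
    - [-3,-1,16,0.003,-0.01,0,1]
    - [-3,-1,16,0.003,-0.01,0,1]
    - [-3,-1,16,0.003,-0.01,0,1]

```text
time: 35.98
position: [644.4, -12.3, 12.4]
eef_rot: [0.002, -0.036, 0.999, -0.0]
ft_force: [-0.0, 1.1, 0.7]
width: 0.199
```

Emit:
arm_command:
  targets:
    - [0,0,-10,0,0,0,1]
    - [0,0,-40,0,0,0,1]
    - [0,0,-90,0,0,0,1]
    - [0,0,-90,0,0,0,1]

```text
time: 36.48
position: [648.2, -12.7, 109.6]
eef_rot: [0.008, -0.036, 0.999, -0.001]
ft_force: [0.2, -0.0, -0.1]
width: 0.195
```

```bash
python3 plan.py 537.5 -405.5 100 7;  python3 - <<'E'
from m0 import *
c=snap("scene","31"); crop(c,200,160,320,280,5,"s31.png")
E
```

```text
t 36.48 pos [648.2 -12.7 109.6] w 0.195 F [ 0.2 -0.  -0.1]
-> shift [ 138.8 -383.8    8.8] rot [-0.004  0.015 -0.05 ]
cur yaw 4.1 q6 -0.19
```

View pics/s31.png

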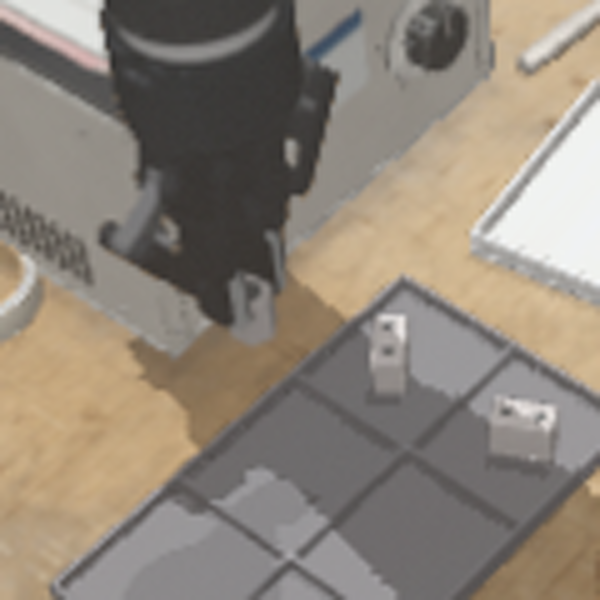

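Emit:
arm_command:
  targets:
    - [18,-50,0,0,0,0,1]
    - [36,-100,0,0,0,0,1]
    - [54,-150,0,0,0,-0.02,1]
    - [72,-200,0,0,0,-0.04,1]
    - [90,-250,0,-0.004,0.015,-0.05,1]
    - [108,-300,0,-0.004,0.015,-0.05,1]
    - [126,-350,0,-0.004,0.015,-0.05,1]
    - [139,-384,0,-0.004,0.015,-0.05,1]

```text
time: 37.52
position: [533.6, -407.2, 103.9]
eef_rot: [-0.004, -0.06, 0.998, 0.002]
ft_force: [0.8, 0.2, -0.6]
width: 0.195
```

```bash
python3 plan.py 537.5 -406 25 7
```

```text
t 37.52 pos [ 533.6 -407.2  103.9] w 0.195 F [ 0.8  0.2 -0.6]
-> shift [-4.5  0.4 78.9] rot [ 0.003 -0.007 -0.002]
cur yaw 6.9 q6 -0.87
```

Emit:
arm_command:
  targets:
    - [-4,1,20,0.003,-0.007,0,1]
    - [-4,1,55,0.003,-0.007,0,1]
    - [-4,1,79,0.003,-0.007,0,1]
    - [-4,1,79,0.003,-0.007,0,1]

```text
time: 38.02
position: [533.9, -402.9, 19.9]
eef_rot: [-0.003, -0.06, 0.998, 0.004]
ft_force: [0.3, 0.2, -0.6]
width: 0.194
```

```bash
python3 plan.py 537.5 -406 13 7; python3 - <<'E'
from m0 import *
c=snap("scene","32"); crop(c,340,120,440,220,6,"s32.png")
E
```

```text
t 38.02 pos [ 533.9 -402.9   19.9] w 0.194 F [ 0.3  0.2 -0.6]
-> shift [-3.3 -3.6  6.9] rot [ 0.008 -0.006 -0.002]
cur yaw 6.9 q6 -0.87
```

View pics/s32.png

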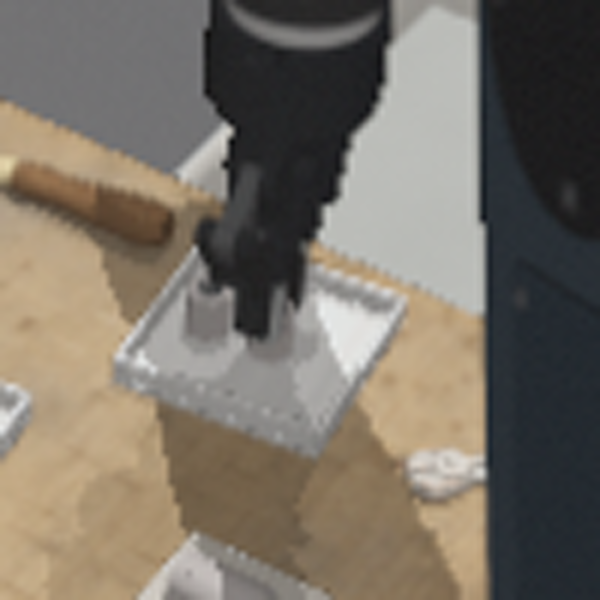

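Emit:
arm_command:
  targets:
    - [-3,-4,3,0.008,-0.006,0,1]
    - [-3,-4,6,0.008,-0.006,0,1]
    - [-3,-4,6,0.008,-0.006,0,1]

```text
time: 38.45
position: [539.0, -407.8, 16.9]
eef_rot: [0.002, -0.06, 0.998, -0.002]
ft_force: [-0.2, -0.4, -1.4]
width: 0.193
```

Emit:
arm_command:
  targets:
    - [0,0,1,0,0,0,1]
    - [0,0,1,0,0,0,1]

```text
time: 38.7
position: [539.1, -407.9, 16.2]
eef_rot: [0.002, -0.06, 0.998, -0.002]
ft_force: [0.1, -0.3, -0.2]
width: 0.196
```

Emit:
arm_command:
  targets:
    - [0,0,2,0,0,0,1]
    - [0,0,3,0,0,0,1]
    - [0,0,3,0,0,0,1]

```text
time: 39.08
position: [539.0, -407.7, 12.9]
eef_rot: [0.002, -0.06, 0.998, -0.002]
ft_force: [-0.6, 0.3, -0.5]
width: 0.197
```

Emit:
arm_command:
  targets:
    - [0,0,0,0,0,0,0.4]
    - [0,0,0,0,0,0,0.3]
    - [0,0,0,0,0,0,0.3]
    - [0,0,-20,0,0,0,0.3]
    - [0,0,-60,0,0,0,0.3]
    - [0,0,-90,0,0,0,0.05]
    - [0,0,-90,0,0,0,0.05]

```text
time: 39.95
position: [541.1, -409.7, 109.2]
eef_rot: [0.005, -0.06, 0.998, -0.006]
ft_force: [0.1, -0.0, -0.3]
width: 0.474
```

```bash
python3 plan.py 574.9 75.2 100 -10;  python3 - <<'E'
from m0 import *
c=snap("scene","33"); crop(c,340,120,440,220,6,"s33.png"); c=snap("top","33"); crop(c,195,130,405,290,3,"t33.png")
E
python3 parts.py 33 | grep " 150 "
```

```text
t 39.95 pos [ 541.1 -409.7  109.2] w 0.474 F [ 0.1 -0.  -0.3]
-> shift [-91.7 477.4   4.6] rot [-0.01   0.011  0.295]
cur yaw 6.9 q6 -0.87
33 150 nut [574.7  75. ] flat normal 22 amp 0.12
33 150 block [640.6 -87.7] long dir deg 123 [24.2 44.9]
```

View pics/s33.png

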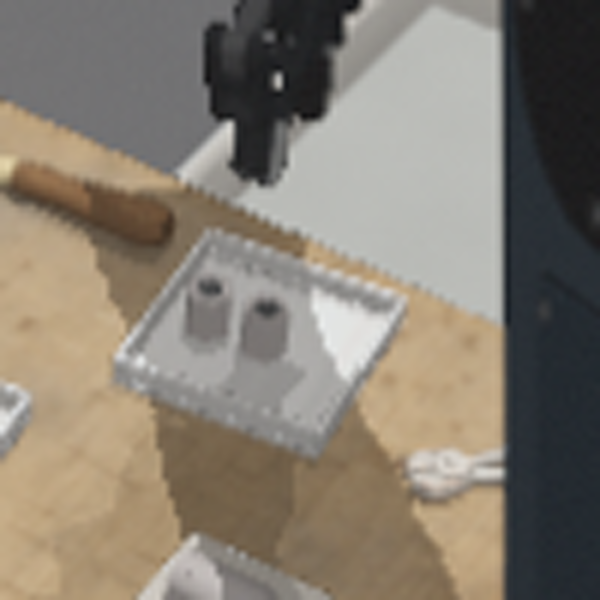

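View pics/t33.png

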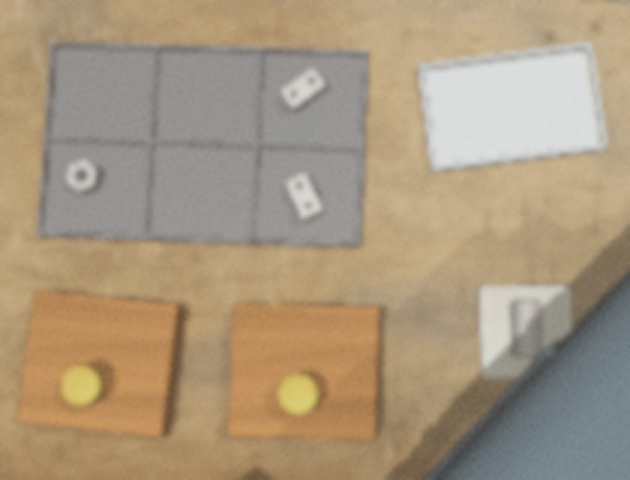

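Emit:
arm_command:
  targets:
    - [-10,55,0,0,0,0.05,0.05]
    - [-20,110,0,0,0,0.1,0.05]
    - [-30,165,0,0,0,0.15,0.05]
    - [-42,220,0,0,0,0.2,0.05]
    - [-53,275,0,0,0,0.25,0.05]
    - [-64,330,0,-0.01,0.01,0.295,0.05]
    - [-74,385,0,-0.01,0.01,0.295,0.05]
    - [-84,440,0,-0.01,0.01,0.295,0.05]

```text
time: 41.05
position: [568.4, 40.8, 100.4]
eef_rot: [-0.004, 0.087, 0.996, 0.002]
ft_force: [1.1, -0.3, -0.1]
width: 0.475
```

```bash
python3 plan.py 575 75.4 60 -10
```

```text
t 41.05 pos [568.4  40.8 100.4] w 0.475 F [ 1.1 -0.3 -0.1]
-> shift [-0.8 35.  40.6] rot [ 0.004 -0.008 -0.   ]
cur yaw -10.0 q6 0.13
```

Emit:
arm_command:
  targets:
    - [-1,35,10,0.004,-0.008,0,0.05]
    - [-1,35,40,0.004,-0.008,0,0.05]
    - [-1,35,60,0.004,-0.008,0,0.05]
    - [-1,35,70,0.004,-0.008,0,0.05]
    - [-1,35,70,0.004,-0.008,0,0.05]

```text
time: 41.68
position: [573.5, 75.3, 28.9]
eef_rot: [-0.002, 0.087, 0.996, -0.0]
ft_force: [-0.0, 0.2, -0.1]
width: 0.477
```

```bash
python3 plan.py 575 75.4 9 -10; python3 - <<'E'
from m0 import *
c=snap("scene","34"); crop(c,190,220,310,320,6,"s34.png")
E
```

```text
t 41.67 pos [573.5  75.3  28.9] w 0.477 F [-0.   0.2 -0.1]
-> shift [-1.5  0.3 19.9] rot [-0.001 -0.004 -0.001]
cur yaw -10.0 q6 0.19
```

View pics/s34.png

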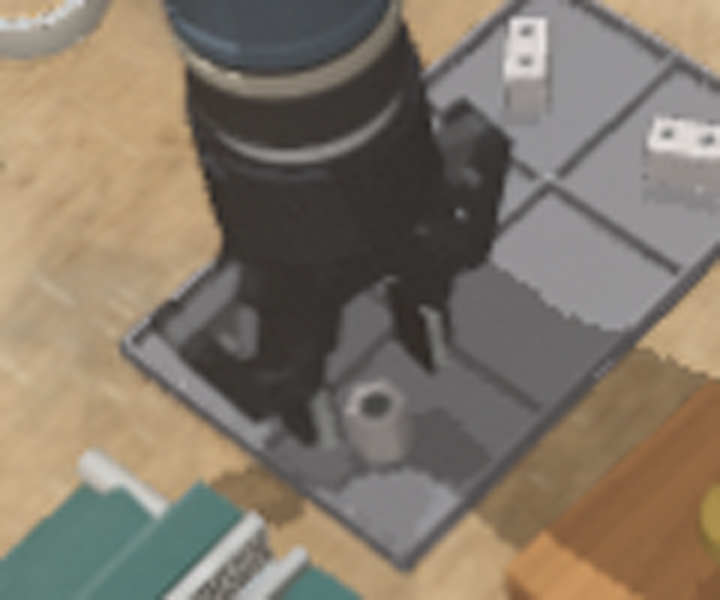

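Emit:
arm_command:
  targets:
    - [-2,0,3,0,-0.004,0,0.25]
    - [-2,0,12,0,-0.004,0,0.25]
    - [-2,0,20,0,-0.004,0,0.25]
    - [-2,0,20,0,-0.004,0,0.25]
    - [-2,0,20,0,-0.004,0,1]
    - [-2,0,20,0,-0.004,0,1]
    - [-2,0,20,0,-0.004,0,1]
    - [-2,0,20,0,-0.004,0,1]

```text
time: 42.72
position: [576.5, 75.0, 10.2]
eef_rot: [0.001, 0.087, 0.996, -0.0]
ft_force: [-0.3, 0.1, -0.3]
width: 0.2
```

Emit:
arm_command:
  targets:
    - [0,0,-10,0,0,0,1]
    - [0,0,-40,0,0,0,1]
    - [0,0,-100,0,0,0,1]
    - [0,0,-100,0,0,0,1]

```text
time: 43.22
position: [581.1, 75.1, 118.1]
eef_rot: [0.008, 0.087, 0.996, 0.0]
ft_force: [0.7, -0.5, 0.6]
width: 0.198
```

```bash
python3 plan.py 509.7 -409.5 100 7; python3 - <<'E'
from m0 import *
c=snap("scene","35"); crop(c,190,200,310,320,5,"s35.png")
E
```

```text
t 43.23 pos [581.1  75.1 118.1] w 0.198 F [ 0.7 -0.5  0.6]
-> shift [ -13.8 -489.7   17.2] rot [-0.     0.017 -0.297]
cur yaw -10.0 q6 0.19
```

View pics/s35.png

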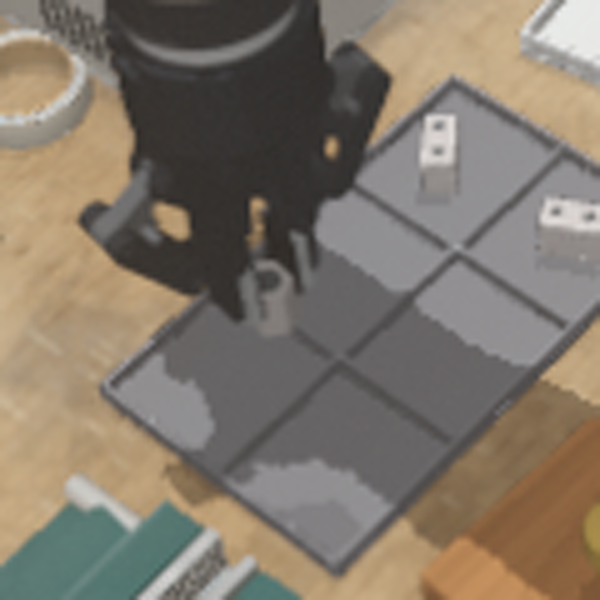

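Emit:
arm_command:
  targets:
    - [-2,-55,0,0,0,-0.05,1]
    - [-4,-110,0,0,0,-0.1,1]
    - [-6,-165,0,0,0.01,-0.15,1]
    - [-7,-220,0,0,0.017,-0.2,1]
    - [-9,-275,0,0,0.017,-0.25,1]
    - [-10,-330,0,0,0.017,-0.297,1]
    - [-12,-385,0,0,0.017,-0.297,1]
    - [-13,-440,0,0,0.017,-0.297,1]

```text
time: 44.28
position: [514.3, -361.5, 112.9]
eef_rot: [-0.004, -0.061, 0.998, 0.001]
ft_force: [0.9, 0.0, -1.3]
width: 0.2
```

```bash
python3 plan.py 509.7 -410 60 7
```

```text
t 44.27 pos [ 514.3 -361.5  112.9] w 0.200 F [ 0.9  0.  -1.3]
-> shift [ 10.  -47.7  52.8] rot [ 0.002 -0.007 -0.   ]
cur yaw 7.0 q6 -0.84
```

Emit:
arm_command:
  targets:
    - [10,-48,10,0.002,-0.007,0,1]
    - [10,-48,40,0.002,-0.007,0,1]
    - [10,-48,75,0.002,-0.007,0,1]
    - [10,-48,88,0.002,-0.007,0,1]
    - [10,-48,88,0.002,-0.007,0,1]

```text
time: 44.9
position: [508.3, -408.9, 22.8]
eef_rot: [-0.001, -0.061, 0.998, 0.002]
ft_force: [0.2, 0.2, 0.2]
width: 0.198
```

```bash
python3 plan.py 509.7 -410 10.7 7; python3 - <<'E'
from m0 import *
c=snap("scene","36"); crop(c,340,120,440,220,6,"s36.png")
E
```

```text
t 44.90 pos [ 508.3 -408.9   22.8] w 0.198 F [0.2 0.2 0.2]
-> shift [-1.2 -1.3 12.1] rot [ 0.004 -0.003 -0.   ]
cur yaw 7.0 q6 -0.90
```

View pics/s36.png

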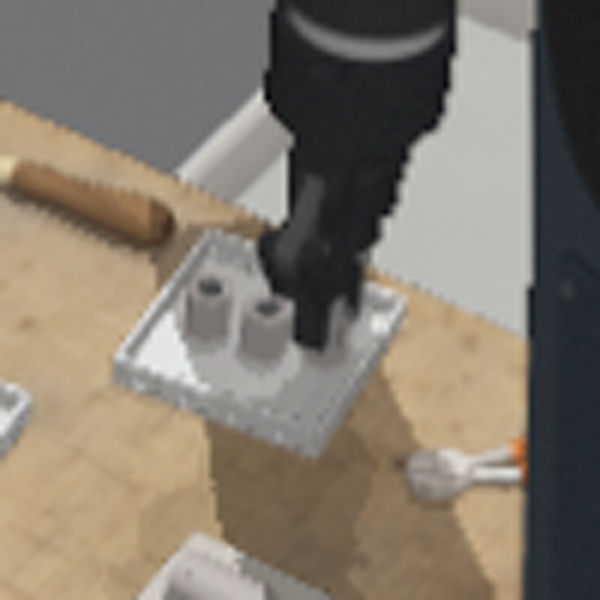

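Emit:
arm_command:
  targets:
    - [-1,-1,6,0.004,-0.003,0,1]
    - [-1,-1,12,0.004,-0.003,0,1]
    - [-1,-1,12,0.004,-0.003,0,1]

```text
time: 45.32
position: [510.4, -410.4, 12.5]
eef_rot: [0.001, -0.061, 0.998, -0.001]
ft_force: [0.5, 0.5, -0.8]
width: 0.198
```

Emit:
arm_command:
  targets:
    - [0,0,1,0,0,0,1]
    - [0,0,1,0,0,0,1]

```text
time: 45.58
position: [510.4, -410.4, 11.6]
eef_rot: [0.001, -0.061, 0.998, -0.001]
ft_force: [-0.1, -0.5, -0.4]
width: 0.199
```

Emit:
arm_command:
  targets:
    - [0,0,1,0,0,0,1]
    - [0,0,1,0,0,0,0.4]
    - [0,0,1,0,0,0,0.3]
    - [0,0,1,0,0,0,0.3]
    - [0,0,-20,0,0,0,0.3]
    - [0,0,-60,0,0,0,0.3]
    - [0,0,-90,0,0,0,0.05]
    - [0,0,-90,0,0,0,0.05]

```text
time: 46.58
position: [512.2, -412.1, 105.9]
eef_rot: [0.004, -0.061, 0.998, -0.004]
ft_force: [0.7, -0.4, 0.4]
width: 0.477
```

```bash
python3 plan.py 559.5 -88.2 100 25.5;  python3 - <<'E'
from m0 import *
c=snap("scene","37"); crop(c,340,120,440,220,6,"s37.png"); c=snap("top","37"); crop(c,195,130,405,290,3,"t37.png")
E
python3 parts.py 37 | grep " 1[56]0 "
```

```text
t 46.58 pos [ 512.2 -412.1  105.9] w 0.477 F [ 0.7 -0.4  0.4]
-> shift [-86.5 315.7   3.7] rot [-0.01   0.006 -0.323]
cur yaw 7.0 q6 -0.90
37 150 block [639.8 -87. ] long dir deg 124 [27.1 35.5]
37 160 block [558.8 -89. ] long dir deg 26 [33.7 19.4]
37 160 block [639.  -87.4] long dir deg 126 [19.3 33.3]
```

View pics/s37.png

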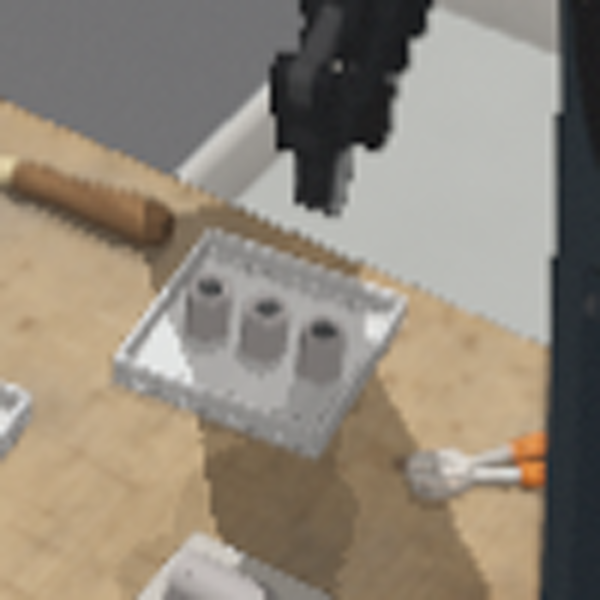

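View pics/t37.png

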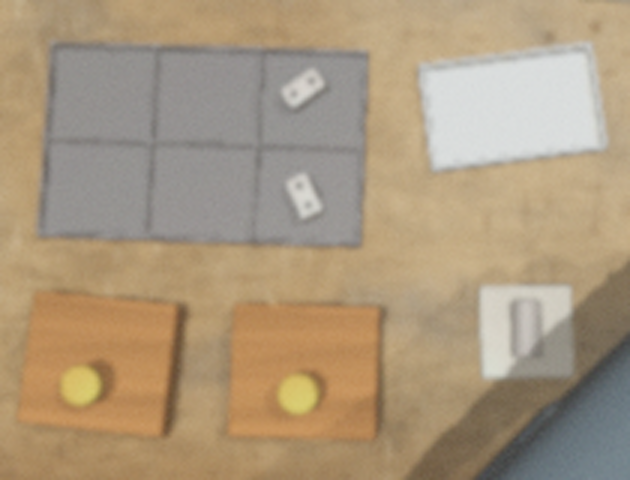

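Emit:
arm_command:
  targets:
    - [-14,50,0,0,0,-0.06,0.05]
    - [-28,100,0,0,0,-0.12,0.05]
    - [-42,150,0,0,0,-0.2,0.05]
    - [-56,205,0,0,0,-0.26,0.05]
    - [-70,260,0,-0.01,0.006,-0.32,0.05]
    - [-84,310,0,-0.01,0.006,-0.323,0.05]
    - [-87,316,20,-0.01,0.006,-0.323,0.05]
    - [-87,316,60,-0.01,0.006,-0.323,0.05]

```text
time: 47.68
position: [559.0, -84.9, 40.1]
eef_rot: [-0.001, -0.222, 0.975, 0.003]
ft_force: [-0.0, 0.0, 0.5]
width: 0.471
```

```bash
python3 plan.py 559.7 -88.1 30 25.5
```

```text
t 47.67 pos [559.  -84.9  40.1] w 0.471 F [-0.   0.   0.5]
-> shift [ 0.8 -3.3 10.1] rot [ 0.006 -0.001  0.003]
cur yaw 25.7 q6 -0.72
```

Emit:
arm_command:
  targets:
    - [1,-3,5,0.006,0,0,0.05]
    - [1,-3,8,0.006,0,0,0.05]
    - [1,-3,8,0.006,0,0,0.05]

```text
time: 48.05
position: [560.1, -88.5, 33.1]
eef_rot: [-0.0, -0.222, 0.975, -0.0]
ft_force: [-0.2, -0.3, 0.5]
width: 0.472
```

```bash
python3 plan.py 559.7 -88.1 9 25.5; python3 - <<'E'
from m0 import *
c=snap("scene","38"); crop(c,250,190,350,290,6,"s38.png")
E
```

```text
t 48.05 pos [560.1 -88.5  33.1] w 0.472 F [-0.2 -0.3  0.5]
-> shift [ 0.2  0.5 24.1] rot [-0.001 -0.     0.002]
cur yaw 25.6 q6 -0.72
```

View pics/s38.png

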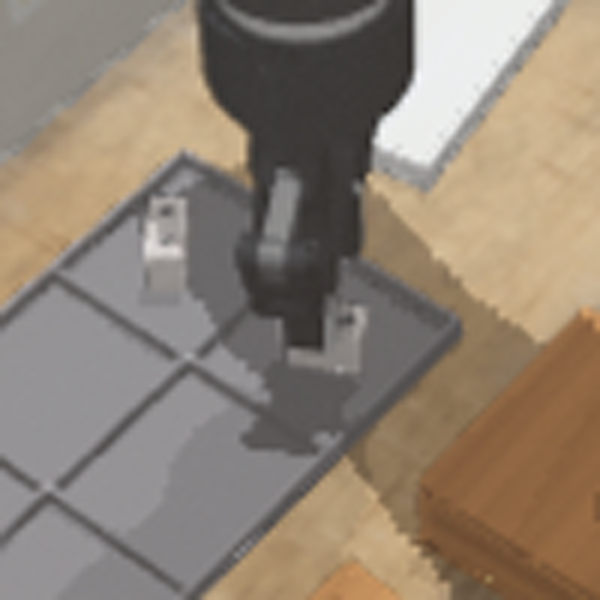

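Emit:
arm_command:
  targets:
    - [0,0,12,0,0,0,0.05]
    - [0,0,24,0,0,0,0.05]
    - [0,0,24,0,0,0,0.05]
    - [0,0,24,0,0,0,1]
    - [0,0,24,0,0,0,1]
    - [0,0,24,0,0,0,1]
    - [0,0,24,0,0,0,1]

```text
time: 48.98
position: [560.7, -88.6, 9.8]
eef_rot: [0.001, -0.222, 0.975, -0.001]
ft_force: [0.9, 0.1, 1.1]
width: 0.167
```

Emit:
arm_command:
  targets:
    - [0,0,-10,0,0,0,1]
    - [0,0,-40,0,0,0,1]
    - [0,0,-90,0,0,0,1]
    - [0,0,-90,0,0,0,1]

```text
time: 49.48
position: [564.6, -89.6, 106.4]
eef_rot: [0.006, -0.222, 0.975, -0.004]
ft_force: [0.6, 0.0, -0.8]
width: 0.167
```

```bash
python3 plan.py 624.6 -272 100 7; python3 - <<'E'
from m0 import *
c=snap("scene","39"); crop(c,230,160,350,280,5,"s39.png")
E
```

```text
t 49.48 pos [564.6 -89.6 106.4] w 0.167 F [ 0.6  0.  -0.8]
-> shift [  24.9 -190.3    7.9] rot [-0.008  0.011  0.325]
cur yaw 25.6 q6 -0.72
```

View pics/s39.png

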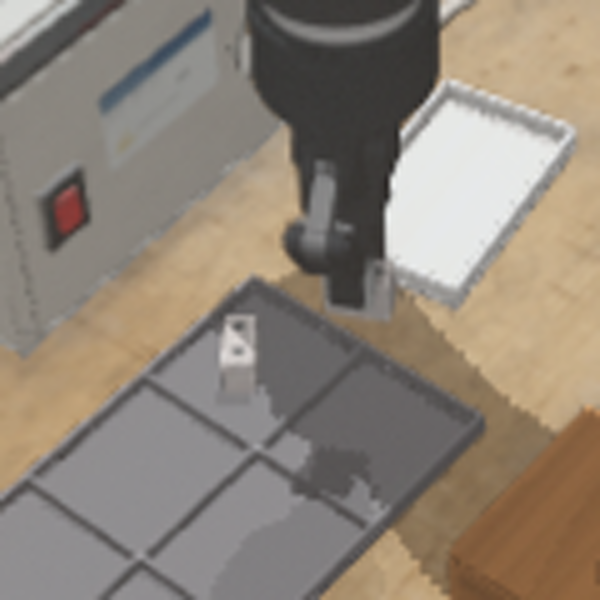

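Emit:
arm_command:
  targets:
    - [5,-40,0,0,0,0.06,1]
    - [10,-80,0,0,0,0.15,1]
    - [13,-125,0,0,0,0.22,1]
    - [16,-165,0,-0.008,0.01,0.3,1]
    - [18,-190,0,-0.008,0.01,0.325,1]
    - [18,-190,10,-0.008,0.01,0.325,1]
    - [18,-190,40,-0.008,0.01,0.325,1]

```text
time: 50.4
position: [629.9, -268.2, 65.0]
eef_rot: [-0.001, -0.061, 0.998, 0.001]
ft_force: [0.1, -0.2, -1.2]
width: 0.167
```

```bash
python3 plan.py 631 -269.5 25 7
```

```text
t 50.40 pos [ 629.9 -268.2   65. ] w 0.167 F [ 0.1 -0.2 -1.2]
-> shift [-1.  -1.5 40. ] rot [ 0.002 -0.001  0.001]
cur yaw 7.0 q6 -0.62
```

Emit:
arm_command:
  targets:
    - [-1,-1,15,0.002,0,0,1]
    - [-1,-1,35,0.002,0,0,1]
    - [-1,-1,45,0.002,0,0,1]
    - [-1,-1,45,0.002,0,0,1]

```text
time: 50.9
position: [630.1, -268.3, 18.7]
eef_rot: [-0.002, -0.062, 0.998, 0.0]
ft_force: [0.1, -0.6, -0.4]
width: 0.165
```

```bash
python3 plan.py 631 -269.5 10.5 7; python3 - <<'E'
from m0 import *
c=snap("scene","40"); crop(c,270,140,390,240,6,"s40.png")
E
```

```text
t 50.90 pos [ 630.1 -268.3   18.7] w 0.165 F [ 0.1 -0.6 -0.4]
-> shift [-0.8 -1.3  8.2] rot [ 0.001 -0.003  0.001]
cur yaw 7.1 q6 -0.62
```

View pics/s40.png

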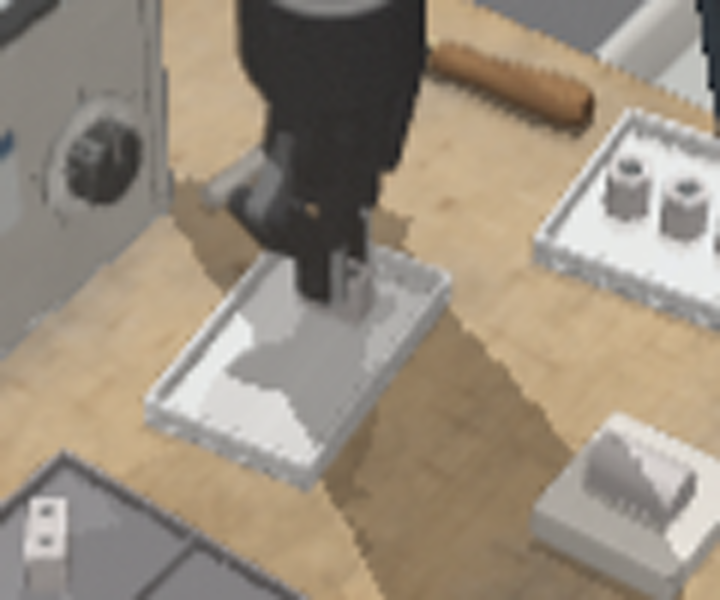

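Emit:
arm_command:
  targets:
    - [-1,-1,4,0,-0.003,0,1]
    - [-1,-1,8,0,-0.003,0,1]
    - [-1,-1,8,0,-0.003,0,1]

```text
time: 51.32
position: [631.7, -269.7, 11.6]
eef_rot: [0.0, -0.061, 0.998, 0.0]
ft_force: [0.2, -0.8, -0.4]
width: 0.167
```

Emit:
arm_command:
  targets:
    - [0,0,1,0,0,0,1]
    - [0,0,1,0,0,0,0.4]
    - [0,0,1,0,0,0,0.3]
    - [0,0,1,0,0,0,0.3]
    - [0,0,-20,0,0,0,0.3]
    - [0,0,-60,0,0,0,0.3]
    - [0,0,-100,0,0,0,0.05]
    - [0,0,-100,0,0,0,0.05]

```text
time: 52.32
position: [634.6, -271.3, 117.6]
eef_rot: [0.005, -0.061, 0.998, -0.003]
ft_force: [0.1, -0.5, 0.1]
width: 0.475
```

```bash
python3 plan.py 639.9 -86.4 100 -53.5;  python3 - <<'E'
from m0 import *
c=snap("scene","41"); crop(c,250,140,390,260,5,"s41.png"); c=snap("top","41"); crop(c,195,130,405,290,3,"t41.png")
E
python3 parts.py 41 | grep " 1[56]0 "
```

```text
t 52.33 pos [ 634.6 -271.3  117.6] w 0.475 F [ 0.1 -0.5  0.1]
-> shift [-27.7 182.9  16.8] rot [-1.000e-03  1.200e-02  1.057e+00]
cur yaw 7.0 q6 -0.62
41 150 block [639.4 -87.4] long dir deg 126 [20.3 33.9]
41 160 block [639.1 -87.5] long dir deg 125 [18.8 32.1]
```

View pics/s41.png

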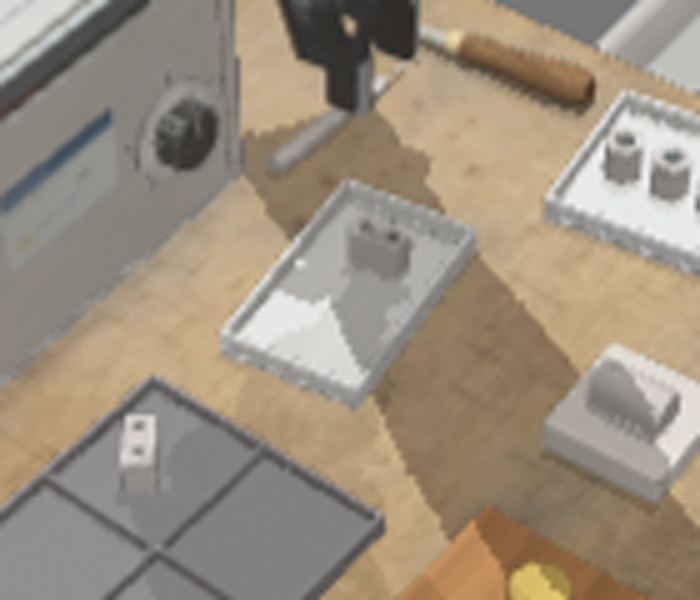

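View pics/t41.png

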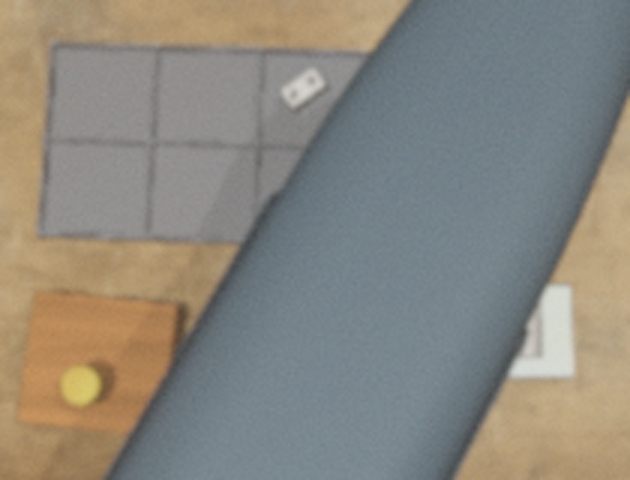

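Emit:
arm_command:
  targets:
    - [-4,25,0,0,0,0.18,0.25]
    - [-8,55,0,0,0,0.36,0.25]
    - [-13,85,0,0,0,0.54,0.25]
    - [-18,115,0,0,0,0.72,0.25]
    - [-22,145,0,0,0,0.9,0.25]
    - [-26,172,0,0,0.01,1.057,0.25]
    - [-28,183,20,0,0.01,1.057,0.25]
    - [-28,183,50,0,0.01,1.057,0.25]

```text
time: 53.42
position: [637.3, -83.5, 60.5]
eef_rot: [-0.004, 0.449, 0.893, -0.0]
ft_force: [0.6, 0.4, 0.1]
width: 0.376
```

```bash
python3 plan.py 639.9 -86.4 30 -53.5
```

```text
t 53.42 pos [637.3 -83.5  60.5] w 0.376 F [0.6 0.4 0.1]
-> shift [-4.1  0.5 30.5] rot [-0.004 -0.007  0.002]
cur yaw -53.4 q6 0.70
```

Emit:
arm_command:
  targets:
    - [-4,0,15,-0.004,-0.007,0,0.25]
    - [-4,0,30,-0.004,-0.007,0,0.25]
    - [-4,0,30,-0.004,-0.007,0,0.25]

```text
time: 53.8
position: [637.2, -86.0, 27.4]
eef_rot: [-0.003, 0.449, 0.893, -0.0]
ft_force: [-0.4, -0.1, -0.4]
width: 0.375
```

```bash
python3 plan.py 639.9 -86.4 9.5 -53.5; python3 - <<'E'
from m0 import *
c=snap("scene","42"); crop(c,220,160,340,260,6,"s42.png")
E
```

```text
t 53.80 pos [637.2 -86.   27.4] w 0.375 F [-0.4 -0.1 -0.4]
-> shift [-2.   2.  17.9] rot [-0.003 -0.004  0.001]
cur yaw -53.4 q6 0.69
```

View pics/s42.png

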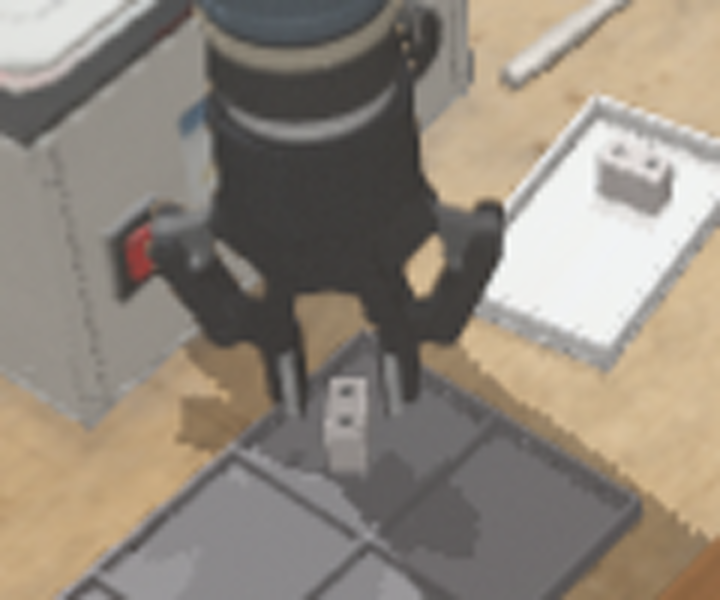

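Well centred. Descend and grip.

Emit:
arm_command:
  targets:
    - [-2,2,5,-0.003,-0.004,0,0.25]
    - [-2,2,18,-0.003,-0.004,0,0.25]
    - [-2,2,18,-0.003,-0.004,0,0.25]
    - [-2,2,18,-0.003,-0.004,0,1]
    - [-2,2,18,-0.003,-0.004,0,1]
    - [-2,2,18,-0.003,-0.004,0,1]
    - [-2,2,18,-0.003,-0.004,0,1]

```text
time: 54.72
position: [641.1, -86.7, 11.2]
eef_rot: [0.001, 0.449, 0.893, 0.0]
ft_force: [0.6, 0.7, -0.0]
width: 0.16
```

Emit:
arm_command:
  targets:
    - [0,0,-10,0,0,0,1]
    - [0,0,-40,0,0,0,1]
    - [0,0,-90,0,0,0,1]
    - [0,0,-90,0,0,0,1]

```text
time: 55.22
position: [645.2, -87.7, 108.7]
eef_rot: [0.007, 0.449, 0.893, 0.002]
ft_force: [-0.2, -0.3, -0.1]
width: 0.164
```

```bash
python3 plan.py 624.6 -216.5 100 7; python3 - <<'E'
from m0 import *
c=snap("scene","43"); crop(c,220,160,340,260,6,"s43.png")
E
```

```text
t 55.23 pos [645.2 -87.7 108.7] w 0.164 F [-0.2 -0.3 -0.1]
-> shift [-91.1 -93.4   8.8] rot [ 0.003  0.016 -1.054]
cur yaw -53.4 q6 0.69
```

View pics/s43.png

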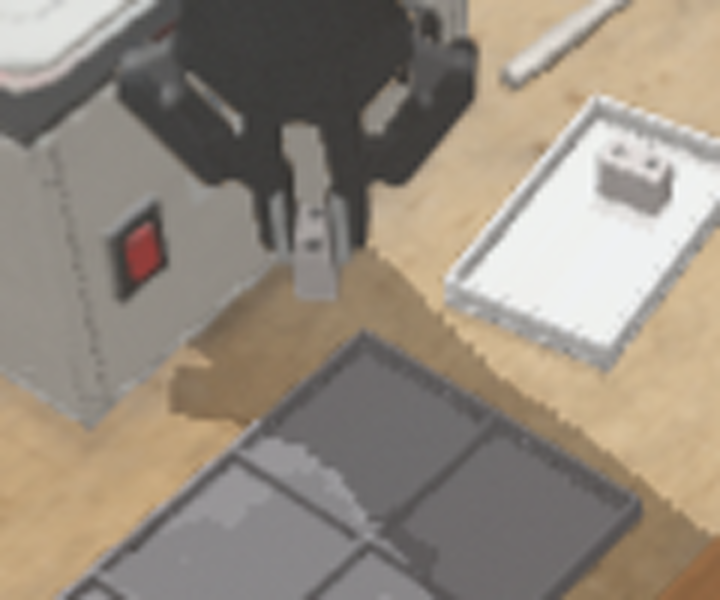

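Emit:
arm_command:
  targets:
    - [-12,-13,0,0,0,-0.18,1]
    - [-26,-27,0,0,0,-0.36,1]
    - [-42,-43,0,0,0,-0.54,1]
    - [-58,-60,0,0,0,-0.72,1]
    - [-74,-76,0,0,0.01,-0.9,1]
    - [-91,-93,0,0.003,0.016,-1.054,1]
    - [-91,-93,20,0.003,0.016,-1.054,1]
    - [-91,-93,50,0.003,0.016,-1.054,1]

```text
time: 56.28
position: [623.7, -216.6, 55.1]
eef_rot: [-0.002, -0.06, 0.998, 0.001]
ft_force: [0.2, 0.3, -1.7]
width: 0.162
```

```bash
python3 plan.py 624.6 -216 25 7
```

```text
t 56.27 pos [ 623.7 -216.6   55.1] w 0.162 F [ 0.2  0.3 -1.7]
-> shift [-1.1  0.4 30.1] rot [ 0.001 -0.004 -0.001]
cur yaw 6.9 q6 -0.56
```

Emit:
arm_command:
  targets:
    - [-1,0,12,0,-0.004,0,1]
    - [-1,0,25,0,-0.004,0,1]
    - [-1,0,36,0,-0.004,0,1]
    - [-1,0,36,0,-0.004,0,1]

```text
time: 56.78
position: [623.9, -216.1, 18.2]
eef_rot: [-0.001, -0.06, 0.998, 0.001]
ft_force: [0.1, -0.0, -1.5]
width: 0.165
```

```bash
python3 plan.py 624.6 -216 11.8 7; python3 - <<'E'
from m0 import *
c=snap("scene","44"); crop(c,270,140,390,240,6,"s44.png")
E
```

```text
t 56.77 pos [ 623.9 -216.1   18.2] w 0.165 F [ 0.1 -0.  -1.5]
-> shift [-0.7 -0.   6.4] rot [ 0.002 -0.002 -0.001]
cur yaw 6.9 q6 -0.56
```

View pics/s44.png

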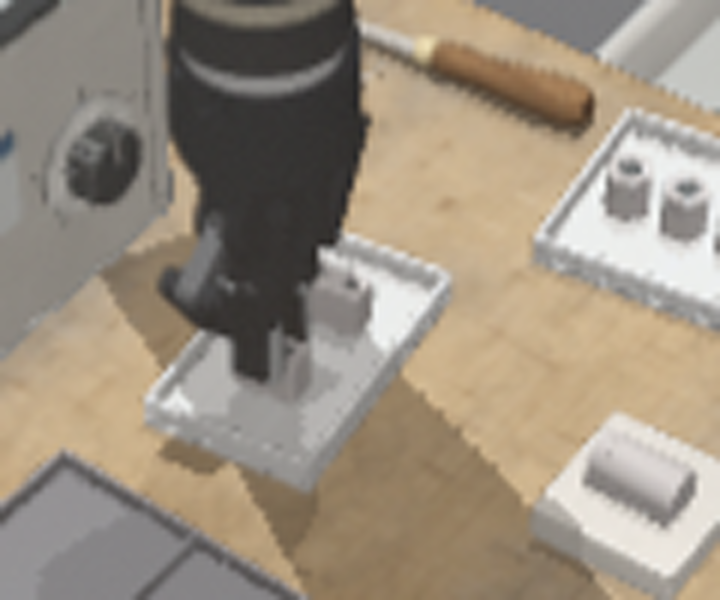

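Emit:
arm_command:
  targets:
    - [-1,0,3,0,-0.002,0,1]
    - [-1,0,6,0,-0.002,0,1]
    - [-1,0,6,0,-0.002,0,1]

```text
time: 57.2
position: [625.4, -216.1, 12.9]
eef_rot: [0.001, -0.06, 0.998, 0.001]
ft_force: [0.8, 0.2, -0.8]
width: 0.162
```

Emit:
arm_command:
  targets:
    - [0,0,1,0,0,0,1]
    - [0,0,1,0,0,0,0.4]
    - [0,0,1,0,0,0,0.3]
    - [0,0,1,0,0,0,0.3]
    - [0,0,-20,0,0,0,0.3]
    - [0,0,-60,0,0,0,0.3]
    - [0,0,-120,0,0,0,0.05]
    - [0,0,-150,0,0,0,0.05]

```text
time: 58.2
position: [626.8, -217.1, 167.8]
eef_rot: [0.003, -0.06, 0.998, -0.001]
ft_force: [1.3, -0.8, -0.2]
width: 0.474
```

```bash
python3 plan.py 400 200 250 7
```

```text
t 58.20 pos [ 626.8 -217.1  167.8] w 0.474 F [ 1.3 -0.8 -0.2]
-> shift [174.2 441.3 -84.2] rot [-0.002  0.007 -0.001]
cur yaw 6.9 q6 -0.56
```

Emit:
arm_command:
  targets:
    - [22,55,-80,0,0,0,0]
    - [44,110,-84,0,0,0,0]
    - [66,165,-84,0,0,0,0]
    - [88,220,-84,0,0,0,0]
    - [110,275,-84,0,0,0,0]
    - [132,330,-84,0,0,0,0]
    - [154,385,-84,0,0,0,0]
    - [160,400,-84,0,0,0,0]

```text
time: 59.2
position: [417.3, 163.1, 250.7]
eef_rot: [0.004, -0.062, 0.998, -0.0]
ft_force: [0.9, -1.1, -0.5]
width: 0.496
```

```bash
python3 - <<'E'
from m0 import *
c=snap("scene","45"); crop(c,190,130,470,340,2,"s45.png"); crop(c,290,140,430,240,5,"s45b.png"); c=snap("top","45"); crop(c,195,130,475,290,2,"t45.png")
from workcell import robot
s=robot.observe(); print(s["time"],s["position"])
E
```

```text
59.3 [417.77344642 162.79035907 250.61976774]
```

View pics/s45.png

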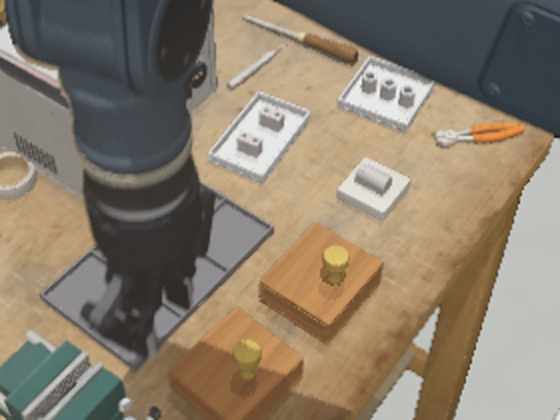

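View pics/s45b.png

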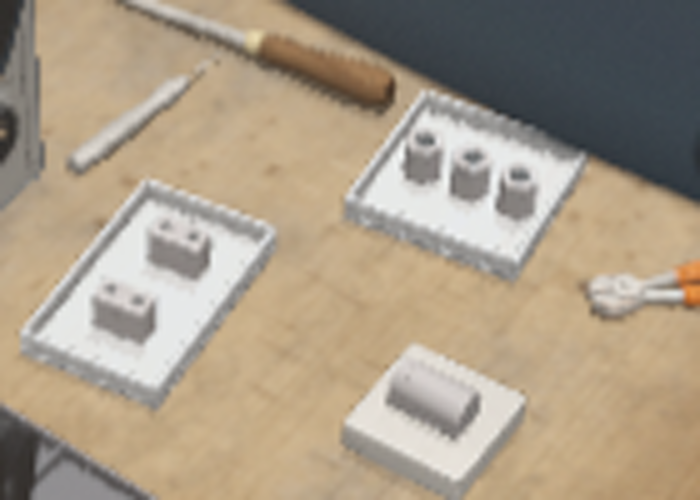

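View pics/t45.png

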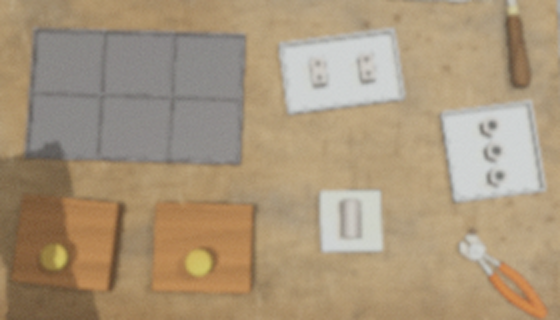

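```bash
python3 - <<'E'
from m0 import *
for t in ("0","45"):
    c=cam("top",t); h=cv2.cvtColor(c["image"],cv2.COLOR_BGR2HSV)
    m=(h[...,0]>22)&(h[...,0]<34)&(h[...,1]>120)&(h[...,2]>60)
    print(t,[np.round(cen(k),1) for k in blobs(m,40,2000)])
s0=cam("scene","0");s1=cam("scene","24"); crop(s0,260,230,400,360,5,"la.png"); crop(s1,260,230,400,360,5,"lb.png")
a=np.hstack([cv2.imread("pics/la.png")[:, :],cv2.imread("pics/lb.png")]); cv2.imwrite("pics/lab.png",cv2.resize(a,None,fx=.57,fy=.57))
E
```

```text
0 [array([294.2, 261.3]), array([222.2, 258.5])]
45 [array([294.3, 261.3])]
```

View pics/lab.png

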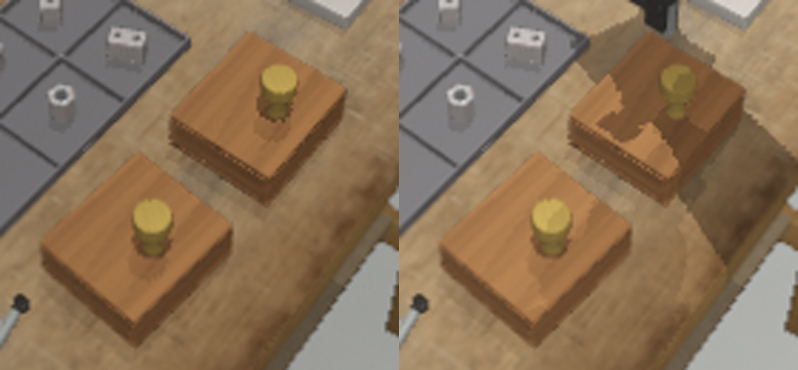

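Lids look the same as they did at the start, both shut. Handing in.

```bash
python3 - <<'E'
from workcell import robot
print(robot.finish_job()); print(robot.observe()["time"])
E
```

```text
the job is handed in; nothing more can be done
None
the job is handed in; nothing more can be done
```

The job is done and handed in at about 59 s of the 210 s allowed.

**What I did**
- **Boxes:** I opened the left box first. It held only the wax slab, so I shut it again before opening the right box, which held the die.
- **Die:** I set it on the middle of the bench block, by camera within about 1 mm, then shut the right box.
- **Parts:** five were present. The three nuts stand in the square tray and the two clamp blocks in the oblong tray.

**Last checks**
- Pictures taken with the arm clear showed all five parts upright on their tray floors, the bin empty, the die centred on the block, and the snips and pin vise where they lay.
- The right lid's knob was back at its starting pixel (294.3, 261.3).
- In that last picture the left knob lay in the robot's shadow and my colour check missed it. An earlier picture, taken after both lids were closed, showed the left lid as at the start.

**What disagreed**
- My first grip on the left knob closed on nothing. The fingertips reached about 25–28 mm less far below the measured tool position than the description says. I found the real height by looking and by touch, and worked from that afterwards.
- The wrist force reached about 40 N while I held the right lid shut, well under the 120 N limit. I saw no grip slip or knocked part.

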